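# Gauge the guide blocks and sort out the rejects

## Task

Take the pin gauge from its stand and try it in the drilled blocks in the sloping rack until you find the one it goes all the way into, collar down on the block; the other two stop it part way. Leave the gauge fully home in that block, still in its place in the rack, and stand the two other blocks upright on the floor of the empty steel tray. Do not knock over the small jar in front of the rack.

Things in the scene. Friction and masses are not known exactly. Their poses are not given: they have to be found in the camera images.
- gauge: plug gauge, 0.15 kg, loose. Origin: tip of its pin; z along it to the handle. Pin 18 mm thick, the first 7 mm tapered to 12 mm; collar 34 mm across, 75 to 83 mm from the tip; square dark handle 26 x 26 mm, 83 to 145 mm, sides square to x and y. Starts upright in the stand, tip 10 mm above the bench. Home in a block that fits: tip 15 mm above its underside; in the others it stops 28 to 32 mm down
- stand: black plastic stand, 60 x 60 x 60 mm, fixed. Origin at the centre of its underside on the bench. In its top an upright 20 mm hole, 50 mm deep, holds the gauge
- rack: sloping aluminium rack on a grey foot 110 x 250 mm, fixed. Origin on the bench, 45 mm below the middle pocket's floor centre; x points to its back, y along the row of pockets, z up. Three square pockets, 42 x 42 mm wide and 34 mm deep, 90 mm apart along y; their axes lean 30 degrees from z towards -x (the front, facing the robot)
- tray: empty grey steel tray, 140 x 200 mm, 28 mm tall, walls and floor 4 mm thick, open above, fixed. Origin at the centre of its underside on the bench; x along its short side, y along its long side
- oil_jar: small brown jar with a black lid, 46 mm across, 71 mm tall, loose, before the rack. Origin at the centre of its underside; not part of the work
- block_left: drilled steel guide block, 40 x 40 x 90 mm, 0.25 kg. Origin: underside centre; z up along the bore, sides square to x and y. A 21 mm bore opens in the middle of the top face. All look alike: a split rubber dust seal 25 mm down hides the rest and yields freely. Below it one bore (it varies) is clear, 78 mm deep; two narrow to 12 mm at 28 mm. Starts in the rack's left pocket (at the rack's +y end), 1 mm play.
- pocket_left (a point): centre of the floor of the rack's left pocket (at the rack's +y end), 45 mm above the bench; axes as the rack's
- block_middle: drilled steel guide block, 40 x 40 x 90 mm, 0.25 kg. Origin: underside centre; z up along the bore, sides square to x and y. A 21 mm bore opens in the middle of the top face. All look alike: a split rubber dust seal 25 mm down hides the rest and yields freely. Below it one bore (it varies) is clear, 78 mm deep; two narrow to 12 mm at 28 mm. Starts in the rack's middle pocket (in the middle), 1 mm play.
- pocket_middle (a point): centre of the floor of the rack's middle pocket (in the middle), 45 mm above the bench; axes as the rack's
- block_right: drilled steel guide block, 40 x 40 x 90 mm, 0.25 kg. Origin: underside centre; z up along the bore, sides square to x and y. A 21 mm bore opens in the middle of the top face. All look alike: a split rubber dust seal 25 mm down hides the rest and yields freely. Below it one bore (it varies) is clear, 78 mm deep; two narrow to 12 mm at 28 mm. Starts in the rack's right pocket (at the rack's -y end), 1 mm play.
- pocket_right (a point): centre of the floor of the rack's right pocket (at the rack's -y end), 45 mm above the bench; axes as the rack's
Things that resemble listed ones, but are neither listed nor needed, are in the scene too. Leave any pink or yellow look-alike of the gauge alone.

How it is judged:
On the way:
1. the gauge is fully home in one of the blocks ((distance between gauge and block_left below 0.021 m or distance between gauge and block_middle below 0.021 m or distance between gauge and block_right below 0.021 m)), for 0.2 s.
At the end, for the whole second after the job is handed in: The gauge rests fully home in one block (tip within 21 mm of the block's underside centre), that block sits in its own pocket (within 8 mm), and the two others stand at rest, upright to 0.15 rad, on the tray's floor (underside at most 12 mm above the tray's) ((((distance between gauge and block_left below 0.021 m and distance between block_left and pocket_left below 0.008 m and linear speed of gauge below 0.02 m/s) and (x of block_middle in the frame of tray between -0.066 and 0.066 m and y of block_middle in the frame of tray between -0.096 and 0.096 m and z of block_middle in the frame of tray between -0.005 and 0.012 m and angle between block_middle's own z axis and vertical below 0.15 rad and linear speed of block_middle below 0.02 m/s) and (x of block_right in the frame of tray between -0.066 and 0.066 m and y of block_right in the frame of tray between -0.096 and 0.096 m and z of block_right in the frame of tray between -0.005 and 0.012 m and angle between block_right's own z axis and vertical below 0.15 rad and linear speed of block_right below 0.02 m/s)) or ((distance between gauge and block_middle below 0.021 m and distance between block_middle and pocket_middle below 0.008 m and linear speed of gauge below 0.02 m/s) and (x of block_left in the frame of tray between -0.066 and 0.066 m and y of block_left in the frame of tray between -0.096 and 0.096 m and z of block_left in the frame of tray between -0.005 and 0.012 m and angle between block_left's own z axis and vertical below 0.15 rad and linear speed of block_left below 0.02 m/s) and (x of block_right in the frame of tray between -0.066 and 0.066 m and y of block_right in the frame of tray between -0.096 and 0.096 m and z of block_right in the frame of tray between -0.005 and 0.012 m and angle between block_right's own z axis and vertical below 0.15 rad and linear speed of block_right below 0.02 m/s)) or ((distance between gauge and block_right below 0.021 m and distance between block_right and pocket_right below 0.008 m and linear speed of gauge below 0.02 m/s) and (x of block_left in the frame of tray between -0.066 and 0.066 m and y of block_left in the frame of tray between -0.096 and 0.096 m and z of block_left in the frame of tray between -0.005 and 0.012 m and angle between block_left's own z axis and vertical below 0.15 rad and linear speed of block_left below 0.02 m/s) and (x of block_middle in the frame of tray between -0.066 and 0.066 m and y of block_middle in the frame of tray between -0.096 and 0.096 m and z of block_middle in the frame of tray between -0.005 and 0.012 m and angle between block_middle's own z axis and vertical below 0.15 rad and linear speed of block_middle below 0.02 m/s)))); the robot touches nothing.
It fails at once if the jar is knocked over (angle between oil_jar's own z axis and vertical above 0.5 rad).
It also fails if it takes over 72 s, if anything falls off the work surface, if the arm or the gripper's body presses on something with over 40 N, if the wrist force passes 120 N, or if a joint passes its speed limit or range.

## Robot

A 6-joint arm with a two-finger parallel gripper is mounted at the origin on a cart in front of the work surface, level with it; the furniture and walls round the work are solid. World frame = base frame: x ahead of the robot, y to its left, z up, the work surface at z = 0. Lengths are in m, angles in rad, forces in N, time in s.
With the tool pointing down it reaches from about 0.35 to 0.975 m from the base axis. Payload 4.9 kg.
Tool frame: the origin (TCP) lies midway between the tips of the shut fingers; the grasp point (between the pads) lies 19 mm behind it; z points along the fingers, y is the direction in which the jaws open and shut (so a half turn about z gives the same grasp; the last joint's range is limited). The gripper opens to 85 mm and grips with 20 to 120 N. Pads are 22 mm wide; open, the fingers measure 114 mm over their backs; the gripper's body (76 mm by 85 mm) begins 54 mm behind the grasp point. The pads swing forward as they close: fully open they stand 13 mm farther back than shut.
Start: joints at [1.102, 0.053, 1.613, -0, 1.476, -0.119], TCP at [0.214, 0.587, 0.21] pointing down, gripper open.
Joint ranges: [-3.01, 3.01], [-1.01, 2.22], [0.06, 2.58], [-1.02, 4.17], [0.09, 2.62], [-3.14, 3.14]. Speed limits (rad/s): [2.57, 2.57, 3.14, 3.14, 3.14, 3.14].

## Interface

Orientations are given as a unit quaternion [w, x, y, z].
In Python, from plant import manip gives the robot as it stands. The module is installed in compiled form; this text tells all that it offers.
- The arm moves only by the tool move_arm, never from a script. Its argument "rows" is a list of rows, each an object of numbers: "tx", "ty", "tz": the shift along the tool's x, y, z in m; "ax", "ay", "az": the turn, a rotation vector about the tool's x, y, z in degrees; "jaw": the closure in counts, from 0 (fully open) to 255 (shut). In form: [{"tx": .., "ty": .., "tz": .., "ax": .., "ay": .., "az": .., "jaw": ..}, ...]. A call has 1 to 12 rows; each row shifts and turns the pose as measured when the row begins, along the tool's axes as they then stand; what a row does not reach is not made up. A row lasts 1/10 s, in which the tool goes at most 50 mm and 8.59 degrees, less where a joint would pass 70% of its speed; a pose out of reach is approached as far as the arm can. A call with a gripper value outside its range is refused whole. The fingers move at their own pace and stop on an object; the grip force is fixed at half the most. Time passes only in rows, so rows that do not move let the fingers close. It gives the time, the measured TCP pose, the force and the opening at its end, in the units of the state.
- manip.state(): the state, without advancing time (a new reading comes with each control period).
- manip.grab_frame(name): name is "scene" or "top" or "wrist"; returns a dict with "color" (480x640x3 uint8, red, green, blue), "intrinsics" (3x3 intrinsics, pixels), "dist_coeffs" ([k1, k2, p1, p2, k3] as OpenCV has them; the pictures are not rectified), "R" (3x3) and "t" (3): a world point X has camera coordinates R X + t. Camera axes: x right, y down, z forward; pixel columns grow to the right and rows downward; lengths in m; the calibration is good to about 2 mm. A picture is of the moment at which its call begins. There is no depth.
- manip.job_done(): hands the job in, once; it reports no verdict.
The state is a dict: "time": time; "joint_pos": joint angles; "joint_vel": joint speeds; "joint_efforts": joint torques, N m; "tool_pos": TCP position; "tool_rot": TCP orientation; "contact_force": force on the tool from outside, world axes, zero at the start; "ft_torque": the same for the moment, N m; "gripper_width": opening from 0.0 (shut) to 1.0 (fully open).
Only numpy, scipy, OpenCV 4.12 (cv2) and the standard library are available. Lean on these libraries where they do the work, as an engineer would, in place of code of your own. Each camera call takes 0.05 s, during which the arm holds its last target.

## Working session

There is one attempt and no reset: what is moved stays moved. The work goes in short steps, Python scripts to look and compute and a tool call to move; the robot and the scene stay as the last step left them, time stands still between calls to the robot, and variables do not carry over. Pictures are saved under pics/ and viewed, and the job is handed in when it is done.

Besides the shell and the picture viewer there is one more tool, called after "Call:" in YAML: its name, and indented under it one key for each argument. move_arm: Moves the arm, as the interface text tells. Its arguments: {"type":"object","properties":{"rows":{"type":"array"}},"required":["rows"]}

```bash
mkdir -p pics; ls; python3 - <<'E'
from plant import manip
import cv2,numpy as np
print(manip.state())
for n in ["scene","top","wrist"]:
    f=manip.grab_frame(n)
    cv2.imwrite(f"pics/{n}0.png",f["color"][:,:,::-1])
    np.savez(f"{n}0.npz",**f)
    print(n,f["intrinsics"].tolist(),f["dist_coeffs"],f["R"].tolist(),f["t"])
E
```

```text
pics
{'time': 0.0, 'joint_pos': array([ 1.10201235e+00,  5.33697281e-02,  1.61430502e+00, -7.23000344e-06,
        1.47600813e+00, -1.18997238e-01]), 'joint_vel': array([-1.23551217e-03, -1.67030736e-03,  4.22397098e-04,  8.23412369e-06,
       -1.99604929e-03,  9.33330256e-05]), 'joint_efforts': array([ 1.53867841e-03, -3.93688703e+01, -3.70176816e+01, -9.16122508e-05,
        7.14539085e-03,  5.26684616e-06]), 'tool_pos': array([0.21387927, 0.58654806, 0.20904851]), 'tool_rot': array([-2.99301696e-04,  1.74002701e-01,  9.84744621e-01, -1.00134313e-03]), 'contact_force': array([-0.40471526, -0.14624361,  0.41937572]), 'ft_torque': array([-0.07590926,  0.03484163, -0.01091656]), 'gripper_width': 0.9993855913535853}
scene [[521.0938696090509, 0.0, 319.1722687996571], [0.0, 521.0938696090509, 238.4890369824843], [0.0, 0.0, 1.0]] [-0.09468664  0.          0.          0.          0.        ] [[0.709074505159462, -0.704973591666146, -0.015019360379130514], [-0.5022109110852492, -0.4899514925003145, -0.7125529705107113], [0.4949722688391624, 0.5127960316247081, -0.701457541858496]] [-0.201
[... 152 characters left out ...]
688  0.          0.          0.          0.        ] [[-0.010472761375593175, -0.9999142790691438, -0.00785848476514672], [-0.9850971589560847, 0.011666224720088792, -0.17160269991299773], [0.17167966881905336, 0.00594421688824936, -0.9851348930982832]] [0.24038778 0.52341112 1.21970955]
wrist [[355.2106073353429, 0.0, 322.9005702258349], [0.0, 355.2106073353429, 236.68049637730564], [0.0, 0.0, 1.0]] [-0.03540263  0.          0.          0.          0.        ] [[0.3419469539560096, 0.9397180192567602, -0.0015247833811618842], [0.9061041193222376, -0.32928447059106886, 0.26560696974069414], [0.2490935680170832, -0.09220510675506112, -0.9640801899535165]] [-0.62702487 -0.0342077   0.37604306]
```

View pics/scene0.png

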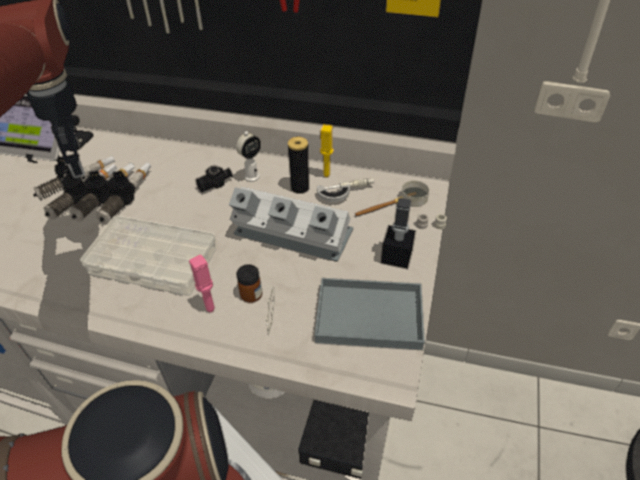

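View pics/top0.png

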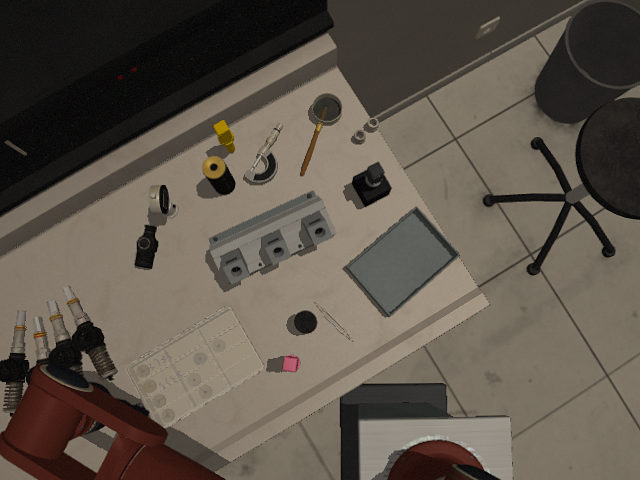

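View pics/wrist0.png

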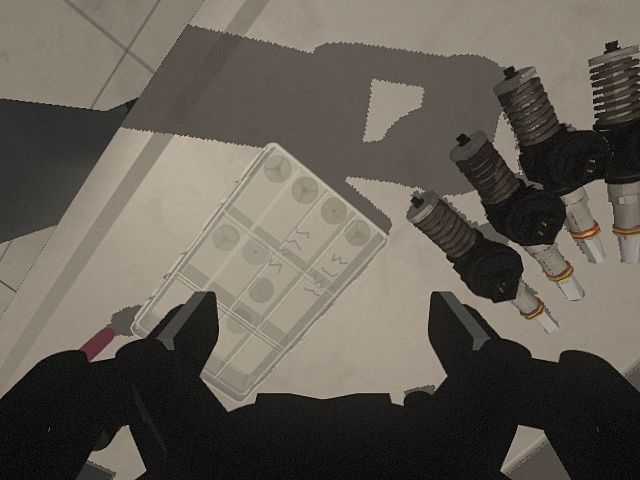

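Scene and top both show the rack (top ≈ 270,245), the stand with the gauge (372,185), the tray (402,262), the jar (305,322) and the pink (291,364) and yellow (224,132) decoys. Next I zoom in for precise points.

```bash
cat > h.py <<'E'
import numpy as np,cv2
from scipy.spatial.transform import Rotation as Rot
def load(n): return dict(np.load(n+".npz"))
def ray(f,uv):
    p=cv2.undistortPoints(np.array([[uv]],float),f["intrinsics"],f["dist_coeffs"])[0,0]
    d=f["R"].T@np.array([p[0],p[1],1.]);o=-f["R"].T@f["t"]
    return o,d/np.linalg.norm(d)
def onz(f,uv,z):
    o,d=ray(f,uv);return o+d*(z-o[2])/d[2]
def tri(f1,u1,f2,u2):
    o1,d1=ray(f1,u1);o2,d2=ray(f2,u2)
    A=np.stack([d1,-d2],1);s=np.linalg.lstsq(A,o2-o1,rcond=None)[0]
    a=o1+s[0]*d1;b=o2+s[1]*d2
    return (a+b)/2,np.linalg.norm(a-b)
def proj(f,X):
    return cv2.projectPoints(np.atleast_2d(np.asarray(X,float)),cv2.Rodrigues(f["R"])[0],f["t"],f["intrinsics"],f["dist_coeffs"])[0][:,0]
def crop(f,x0,y0,w,h,s,out):
    im=f["color"][y0:y0+h,x0:x0+w,::-1]
    im=cv2.resize(im,None,fx=s,fy=s,interpolation=cv2.INTER_CUBIC)
    for i in range(0,w,20): cv2.putText(im,str(x0+i),(i*s,8),0,.3,(0,0,255),1); cv2.line(im,(i*s,0),(i*s,4),(0,0,255))
    for i in range(0,h,20): cv2.putText(im,str(y0+i),(0,i*s+4),0,.3,(0,0,255),1)
    cv2.imwrite(out,im)
def from_state(s):
    q=s["tool_rot"];return s["tool_pos"],Rot.from_quat([q[1],q[2],q[3],q[0]])
E
python3 - <<'E'
from h import *
t=load("top0");s=load("scene0")
crop(t,200,180,150,110,5,"pics/t_rack.png")
crop(t,340,155,125,165,4,"pics/t_tray.png")
crop(s,220,180,140,80,5,"pics/s_rack.png")
crop(s,310,190,120,160,4,"pics/s_tray.png")
E
```

```text
(no output)
```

View pics/t_rack.png

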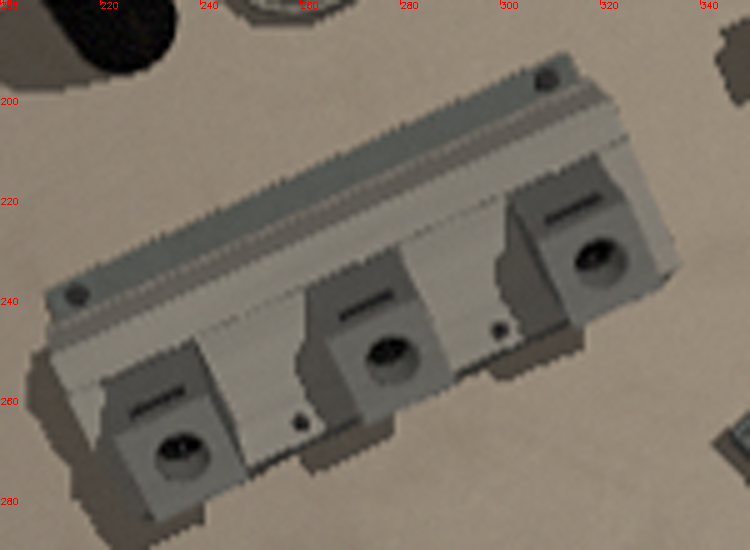

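View pics/t_tray.png

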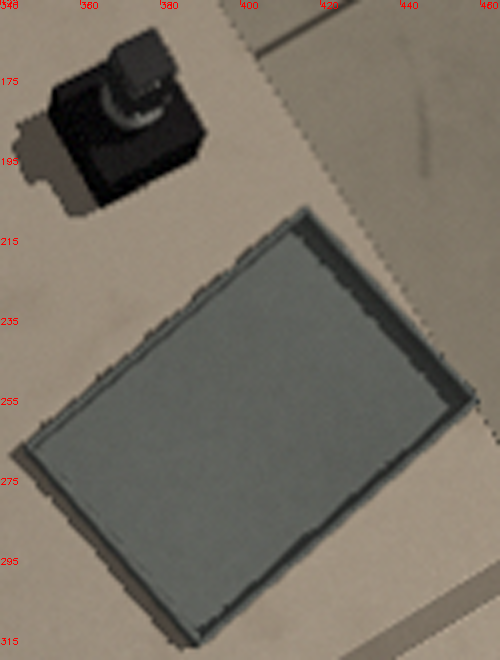

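View pics/s_rack.png

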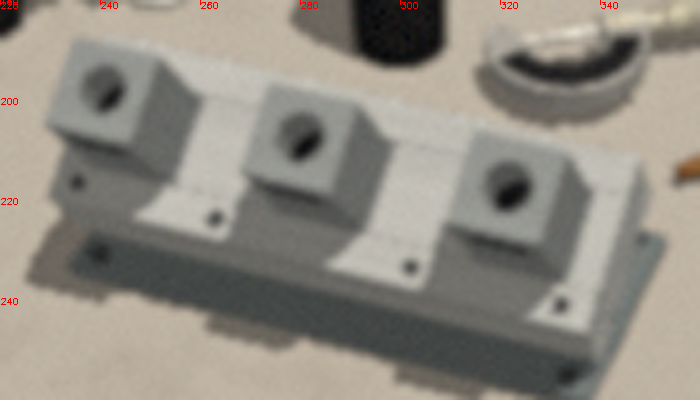

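View pics/s_tray.png

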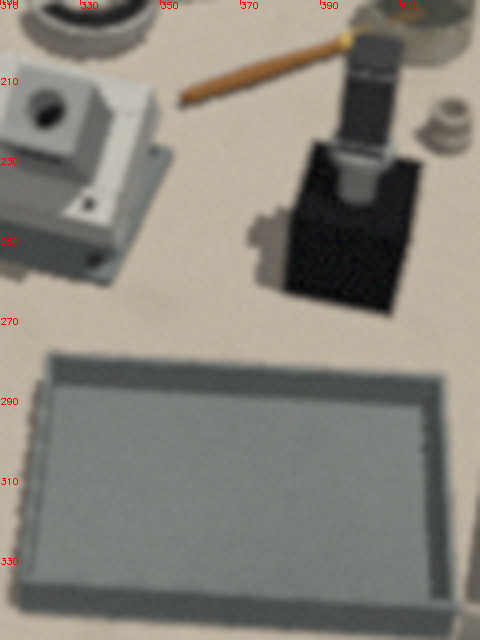

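```bash
python3 - <<'E'
from h import *
t=load("top0");s=load("scene0")
c=lambda x0,y0,k:(lambda l:[(x0+a/k-.4,y0+b/k-.4) for a,b in l])
B_t=c(200,180,5)([(183,456),(393,361),(601,263)]);B_s=c(220,180,5)([(102,90),(300,137),(508,187)])
P=[]
for a,b in zip(B_t,B_s):
    X,e=tri(t,a,s,b);P.append(X);print("bore",X.round(4),e.round(4))
d=P[0]-P[2];yaw=np.arctan2(d[1],d[0])-np.pi/2;print("len",np.linalg.norm(d),"rack yaw",np.degrees(yaw), d)
# expected height: 45mm + 90*cos30
print("exp z",.045+.09*np.cos(np.pi/6))
Pz=[onz(t,a,.1229) for a in B_t];print(np.round(Pz,4)); 
Pz2=[onz(s,a,.1229) for a in B_s];print(np.round(Pz2,4)); 
for Q in(Pz,Pz2):
    d=Q[0]-Q[2];print(np.linalg.norm(d),np.degrees(np.arctan2(d[1],d[0]))-90)
# tray rim z=.028 corners
tt=c(340,155,4)([(27,449),(307,208),(475,398),(196,645)])
ts=c(310,190,4)([(47,354),(443,377),(455,605),(18,588)])
for n,f,q in(("t",t,tt),("s",s,ts)):
    C=np.array([onz(f,u,.028) for u in q]);print(n,C.round(4).tolist(),C.mean(0).round(4),[np.linalg.norm(C[i]-C[(i+1)%4]).round(3) for i in range(4)])
    for i,j in((0,1),(3,2),(1,2),(0,3)): print(np.degrees(np.arctan2(*(C[j]-C[i])[[1,0]])).round(1))
# stand top z=.06
st=c(340,155,4)([(50,88),(98,206),(207,133)]); print("stand t",[onz(t,u,.06).round(4) for u in st[:1]],[onz(t,u,.06).round(4) for u in st[1:]])
ss=c(310,190,4)([(316,141),(424,160),(405,232),(290,207)]);S=np.array([onz(s,u,.06) for u in ss]);print("stand s",S.round(4).tolist(),S.mean(0))
# handle top z=.155
ht=c(340,155,4)([(107,47),(156,28),(176,67),(128,88)]);H=np.array([onz(t,u,.155) for u in ht]);print("handle t",H.round(4).tolist(),H.mean(0))
hs=c(310,190,4)([(353,33),(405,41),(397,75),(345,66)]);H=np.array([onz(s,u,.155) for u in hs]);print("handle s",H.round(4).tolist(),H.mean(0))
# jar
print("jar",onz(t,(305,322),.071))
E
```

```text
bore [0.4514 0.3994 0.1188] 0.002
bore [0.4883 0.317  0.1194] 0.0008
bore [0.5266 0.2352 0.1187] 0.0007
len 0.18062201457483193 rack yaw 24.601552652630865 [-7.51939188e-02  1.64226005e-01  7.71992315e-05]
exp z 0.12294228634059948
[[0.4517 0.3983 0.1229]
 [0.4882 0.3165 0.1229]
 [0.5261 0.235  0.1229]]
[[0.4478 0.3957 0.1229]
 [0.4855 0.3141 0.1229]
 [0.523  0.2321 0.1229]]
0.179476780312816 24.477350250213675
0.18010070413829982 24.689325029156322
t [[0.4691, 0.1807, 0.028], [0.5969, 0.0287, 0.028], [0.4932, -0.0566, 0.028], [0.3657, 0.0948, 0.028]] [0.4812 0.0619 0.028 ] [np.float64(0.199), np.float64(0.134), np.float64(0.198), np.float64(0.134)]
-49.9
-49.9
-140.6
-140.3
s [[0.4674, 0.1777, 0.028], [0.5941, 0.0263, 0.028], [0.4899, -0.0605, 0.028], [0.3584, 0.0873, 0.028]] [0.4775 0.0577 0.028 ] [np.float64(0.197), np.float64(0.136), np.float64(0.198), np.float64(0.142)]
-50.1
-48.3
-140.2
-140.3
stand t [array([0.6557, 0.1663, 0.06  ])] [array([0.5919, 0.1427, 0.06  ]), array([0.6304, 0.0846, 0.06  ])]
stand s [[0.6541, 0.1614, 0.06], [0.6826, 0.1112, 0.06], [0.6334, 0.0854, 0.06], [0.6063, 0.1391, 0.06]] [0.6441017  0.12427073 0.06      ]
handle t [[0.6493, 0.1429, 0.155], [0.6587, 0.1187, 0.155], [0.6389, 0.1096, 0.155], [0.6286, 0.1332, 0.155]] [0.64387053 0.12609558 0.155     ]
handle s [[0.6433, 0.1384, 0.155], [0.6564, 0.1163, 0.155], [0.6336, 0.1034, 0.155], [0.6213, 0.1255, 0.155]] [0.63864274 0.12087957 0.155     ]
jar [0.35350563 0.26681385 0.071     ]
```

```bash
cat >> h.py <<'E'
def plan(p1,R1,n=None,s=None,jaw=0,vmax=.045,wmax=8.):
    """rows from measured state to target (world pos, Rot); straight line"""
    if s is None:
        from plant import manip; s=manip.state()
    p0,R0=from_state(s);p1=np.asarray(p1,float)
    rv=(R0.inv()*R1).as_rotvec();d=p1-p0
    if n is None: n=max(1,int(np.ceil(max(np.linalg.norm(d)/vmax,np.degrees(np.linalg.norm(rv))/wmax))))
    for i in range(n):
        Ri=R0*Rot.from_rotvec(rv*i/n); t=Ri.inv().apply(d/n)*1000; a=np.degrees(rv/n)
        print(i,"t(mm)",t.round(1),"a(deg)",a.round(2))
def down(yaw_deg,tilt_deg=0,tiltyaw=None):
    """tool z down (tilted tilt towards horizontal dir tiltyaw), tool y (jaw axis) horizontal at yaw_deg"""
    y=np.array([np.cos(np.radians(yaw_deg)),np.sin(np.radians(yaw_deg)),0])
    z=np.array([0,0,-1.])
    if tilt_deg: 
        h=np.array([np.cos(np.radians(tiltyaw)),np.sin(np.radians(tiltyaw)),0]); z=np.cos(np.radians(tilt_deg))*z+np.sin(np.radians(tilt_deg))*h
    y-=z*(y@z);y/=np.linalg.norm(y)
    x=np.cross(y,z);return Rot.from_matrix(np.stack([x,y,z],1))
E
python3 - <<'E'
from h import *
from plant import manip
s=manip.state();p,R=from_state(s);print(R.as_matrix().round(3))
w=load("wrist0");C=-w["R"].T@w["t"];print("cam in tool",R.inv().apply(C-p).round(4));print("cam axes in tool",(R.inv().as_matrix()@w["R"].T).round(3))
plan([.57,.10,.28],down(115))
plan([.57,.10,.28],down(-65))
E
```

```text
[[-0.939  0.343 -0.001]
 [ 0.343  0.939 -0.001]
 [ 0.    -0.002 -1.   ]]
cam in tool [ 0.0674  0.0028 -0.1613]
cam axes in tool [[ 0.001 -0.964 -0.266]
 [ 1.     0.001  0.   ]
 [-0.    -0.266  0.964]]
0 t(mm) [-35.8 -24.   -5. ] a(deg) [-0.01 -0.   -3.22]
1 t(mm) [-34.4 -25.9  -5. ] a(deg) [-0.01 -0.   -3.22]
2 t(mm) [-32.9 -27.8  -5. ] a(deg) [-0.01 -0.   -3.22]
3 t(mm) [-31.3 -29.6  -5. ] a(deg) [-0.01 -0.   -3.22]
4 t(mm) [-29.6 -31.3  -5. ] a(deg) [-0.01 -0.   -3.22]
5 t(mm) [-27.8 -32.9  -5. ] a(deg) [-0.01 -0.   -3.22]
6 t(mm) [-25.9 -34.4  -5. ] a(deg) [-0.01 -0.   -3.22]
7 t(mm) [-23.9 -35.8  -5. ] a(deg) [-0.01 -0.   -3.22]
8 t(mm) [-21.9 -37.1  -5. ] a(deg) [-0.01 -0.   -3.22]
9 t(mm) [-19.7 -38.3  -5. ] a(deg) [-0.01 -0.   -3.22]
10 t(mm) [-17.6 -39.3  -5. ] a(deg) [-0.01 -0.   -3.22]
11 t(mm) [-15.3 -40.3  -5. ] a(deg) [-0.01 -0.   -3.22]
12 t(mm) [-13.  -41.1  -5. ] a(deg) [-0.01 -0.   -3.22]
13 t(mm) [-10.7 -41.7  -5. ] a(deg) [-0.01 -0.   -3.22]
0 t(mm) [-29.5 -19.7  -4.1] a(deg) [-0.    0.01  7.94]
1 t(mm) [-31.9 -15.5  -4.1] a(deg) [-0.    0.01  7.94]
2 t(mm) [-33.8 -10.9  -4.1] a(deg) [-0.    0.01  7.94]
3 t(mm) [-34.9  -6.1  -4.1] a(deg) [-0.    0.01  7.94]
4 t(mm) [-35.5  -1.3  -4.1] a(deg) [-0.    0.01  7.94]
5 t(mm) [-35.3   3.7  -4.2] a(deg) [-0.    0.01  7.94]
6 t(mm) [-34.4   8.5  -4.2] a(deg) [-0.    0.01  7.94]
7 t(mm) [-32.9  13.2  -4.2] a(deg) [-0.    0.01  7.94]
8 t(mm) [-30.8  17.6  -4.2] a(deg) [-0.    0.01  7.94]
9 t(mm) [-28.1  21.7  -4.2] a(deg) [-0.    0.01  7.94]
10 t(mm) [-24.8  25.3  -4.2] a(deg) [-0.    0.01  7.94]
11 t(mm) [-21.1  28.5  -4.2] a(deg) [-0.    0.01  7.94]
12 t(mm) [-16.9  31.2  -4.2] a(deg) [-0.    0.01  7.94]
13 t(mm) [-12.5  33.2  -4.2] a(deg) [-0.    0.01  7.94]
14 t(mm) [-7.8 34.6 -4.2] a(deg) [-0.    0.01  7.94]
15 t(mm) [-2.9 35.4 -4.2] a(deg) [-0.    0.01  7.94]
16 t(mm) [ 2.  35.4 -4.2] a(deg) [-0.    0.01  7.94]
```

```bash
python3 - <<'E'
from h import *
plan([.425,.288,.24],down(114.6,30,24.6))
E
```

```text
0 t(mm) [-33.4 -23.1  -3.4] a(deg) [-1.31 -3.17 -4.84]
1 t(mm) [-31.5 -25.8  -2.1] a(deg) [-1.31 -3.17 -4.84]
2 t(mm) [-29.3 -28.4  -1.1] a(deg) [-1.31 -3.17 -4.84]
3 t(mm) [-26.8 -30.7  -0.2] a(deg) [-1.31 -3.17 -4.84]
4 t(mm) [-24.1 -32.9   0.5] a(deg) [-1.31 -3.17 -4.84]
5 t(mm) [-21.2 -34.8   1. ] a(deg) [-1.31 -3.17 -4.84]
6 t(mm) [-18.1 -36.5   1.2] a(deg) [-1.31 -3.17 -4.84]
7 t(mm) [-14.9 -37.9   1.3] a(deg) [-1.31 -3.17 -4.84]
8 t(mm) [-11.6 -39.1   1.2] a(deg) [-1.31 -3.17 -4.84]
```

Call:
move_arm:
  rows:
    - {"tx":-0.033,"ty":-0.023,"tz":-0.003,"ax":-1.3,"ay":-3.2,"az":-4.8,"jaw":0}
    - {"tx":-0.032,"ty":-0.026,"tz":-0.002,"ax":-1.3,"ay":-3.2,"az":-4.8,"jaw":0}
    - {"tx":-0.029,"ty":-0.028,"tz":-0.001,"ax":-1.3,"ay":-3.2,"az":-4.8,"jaw":0}
    - {"tx":-0.027,"ty":-0.031,"tz":0,"ax":-1.3,"ay":-3.2,"az":-4.8,"jaw":0}
    - {"tx":-0.024,"ty":-0.033,"tz":0,"ax":-1.3,"ay":-3.2,"az":-4.8,"jaw":0}
    - {"tx":-0.021,"ty":-0.035,"tz":0.001,"ax":-1.3,"ay":-3.2,"az":-4.8,"jaw":0}
    - {"tx":-0.018,"ty":-0.036,"tz":0.001,"ax":-1.3,"ay":-3.2,"az":-4.8,"jaw":0}
    - {"tx":-0.015,"ty":-0.038,"tz":0.001,"ax":-1.3,"ay":-3.2,"az":-4.8,"jaw":0}
    - {"tx":-0.012,"ty":-0.039,"tz":0.001,"ax":-1.3,"ay":-3.2,"az":-4.8,"jaw":0}

```text
time: 1.05
tool_pos: [0.4291, 0.2875, 0.2394]
tool_rot: [0.26, -0.219, 0.939, 0.053]
contact_force: [-0.3, -0.4, 0.1]
gripper_width: 0.996
```

```bash
python3 - <<'E'
from h import *
from plant import manip
f=manip.grab_frame("wrist");np.savez("wrist1.npz",**f);cv2.imwrite("pics/wrist1.png",f["color"][:,:,::-1])
p,R=from_state(manip.state());print(p,R.as_matrix().round(3))
E
```

```text
[0.43198254 0.28227408 0.23917885] [[-0.769 -0.436  0.468]
 [-0.384  0.9    0.208]
 [-0.512 -0.02  -0.859]]
```

View pics/wrist1.png

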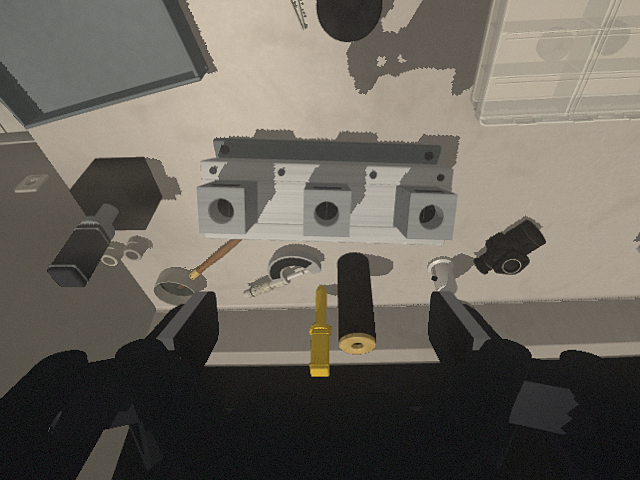

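```bash
python3 - <<'E'
from h import *
w=load("wrist1")
crop(w,190,125,280,125,2,"pics/w_rack.png")
crop(w,190,175,140,75,5,"pics/w_a.png")
crop(w,340,175,130,75,5,"pics/w_b.png")
crop(w,40,150,130,140,4,"pics/w_st.png")
E
```

```text
(no output)
```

View pics/w_a.png

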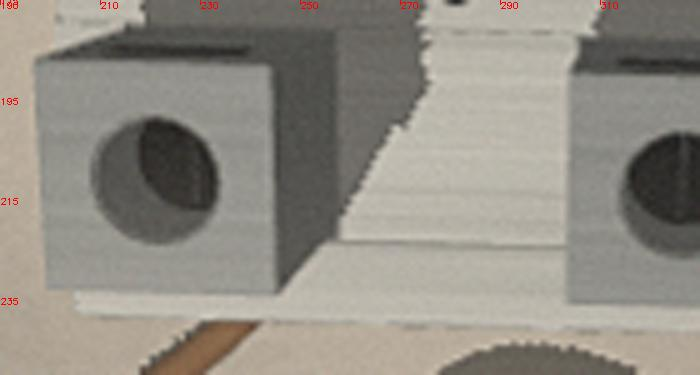

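View pics/w_b.png

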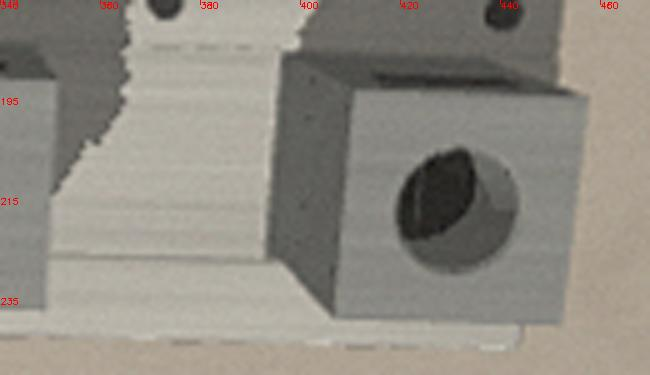

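View pics/w_st.png

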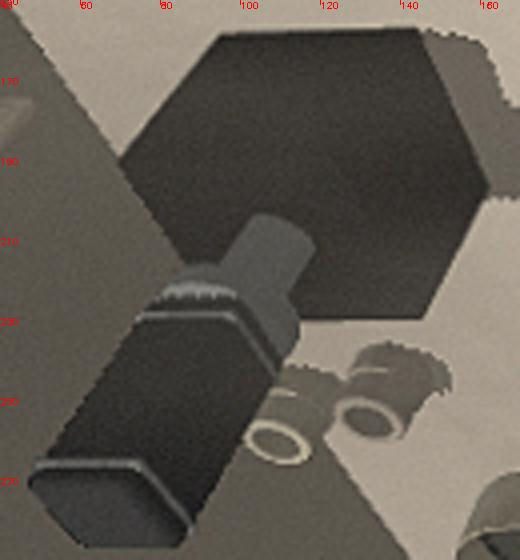

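```bash
python3 - <<'E'
from h import *
t=load("top0");s=load("scene0");w=load("wrist1")
c=lambda x0,y0,k:(lambda l:[(x0+a/k-.4,y0+b/k-.4) for a,b in l])
B_t=c(200,180,5)([(183,456),(393,361),(601,263)]);B_s=c(220,180,5)([(102,90),(300,137),(508,187)])
B_w=c(340,175,5)([(457,210)])+[(326.5,213.)]+c(190,175,5)([(154,180)])
for i in range(3):
    print(i,"w,z",onz(w,B_w[i],.1229).round(4),"w-t",[np.round(a,4) for a in tri(w,B_w[i],t,B_t[i])],"w-s",[np.round(a,4) for a in tri(w,B_w[i],s,B_s[i])])
P=[onz(w,b,.1229) for b in B_w];d=P[0]-P[2];print(np.linalg.norm(d),np.degrees(np.arctan2(d[1],d[0]))-90)
# face corner edges: upper edge/lower edge along rack y
F1=c(190,175,5)([(37,62),(272,64),(278,293),(48,289)]);F2=c(340,175,5)([(353,88),(588,96),(562,324),(333,317)])
a=np.radians(24.6);n=np.array([-.5*np.cos(a),-.5*np.sin(a),np.cos(np.pi/6)])
for F,b in((F1,P[2]),(F2,P[0])):
    Q=[]
    for u in F:
        o,dd=ray(w,u);Q.append(o+dd*((b-o)@n)/(dd@n))
    Q=np.array(Q);print("face ctr",Q.mean(0).round(4),[np.linalg.norm(Q[i]-Q[(i+1)%4]).round(4) for i in range(4)], [np.degrees(np.arctan2(*(Q[i]-Q[j])[[1,0]])).round(1) for i,j in((1,0),(2,3))])
st=c(40,150,4)([(120,160),(220,35),(418,28),(490,187)])
for u in st: print("stand",onz(w,u,.06).round(4))
hs=c(40,150,4)([(30,467),(140,465),(192,530),(85,550)])
H=np.array([onz(w,u,.155) for u in hs]);print(H.round(4),H.mean(0))
E
```

```text
0 w,z [0.4466 0.3984 0.1229] w-t [array([0.4507, 0.4002, 0.1189]), np.float64(0.004)] w-s [array([0.4554, 0.4082, 0.1105]), np.float64(0.0011)]
1 w,z [0.4829 0.3179 0.1229] w-t [array([0.4883, 0.3186, 0.1172]), np.float64(0.0035)] w-s [array([0.4912, 0.3218, 0.1138]), np.float64(0.0014)]
2 w,z [0.5206 0.2371 0.1229] w-t [array([0.5273, 0.2362, 0.1162]), np.float64(0.0023)] w-s [array([0.5281, 0.2374, 0.1158]), np.float64(0.0006)]
0.17750305898915927 24.655863676868265
face ctr [0.5201 0.2377 0.1228] [np.float64(0.039), np.float64(0.0392), np.float64(0.0395), np.float64(0.039)] [np.float64(115.5), np.float64(115.2)]
face ctr [0.4462 0.3986 0.1227] [np.float64(0.0394), np.float64(0.0396), np.float64(0.0398), np.float64(0.0395)] [np.float64(114.5), np.float64(114.5)]
stand [0.6253 0.089  0.06  ]
stand [0.5711 0.1126 0.06  ]
stand [0.5476 0.1562 0.06  ]
stand [0.5908 0.179  0.06  ]
[[0.623  0.1147 0.155 ]
 [0.6104 0.1373 0.155 ]
 [0.6313 0.1479 0.155 ]
 [0.6526 0.1243 0.155 ]] [0.62932045 0.13105461 0.155     ]
```

```bash
python3 - <<'E'
from h import *
from plant import manip
f=manip.grab_frame("wrist");np.savez("wrist2.npz",**f)
s=manip.state();p,R=from_state(s);print(p,R.as_matrix().round(3),s["joint_vel"].round(3))
C=-f["R"].T@f["t"];print("cam in tool",R.inv().apply(C-p).round(4));print((R.inv().as_matrix()@f["R"].T).round(3))
crop(f,190,175,280,80,2,"pics/w2.png")
g=cv2.cvtColor(f["color"],cv2.COLOR_RGB2GRAY)
f0=load("wrist1");print(np.abs(f0["color"].astype(int)-f["color"]).mean(), f0["t"],f["t"])
E
```

```text
[0.4306504  0.28423524 0.23899023] [[-0.774 -0.43   0.465]
 [-0.376  0.903  0.208]
 [-0.509 -0.014 -0.86 ]] [ 0.094  0.041 -0.032 -0.006  0.025  0.152]
cam in tool [ 0.0667 -0.0007 -0.1605]
[[ 0.01  -0.963 -0.269]
 [ 1.     0.01   0.002]
 [ 0.001 -0.269  0.963]]
8.771073133680556 [-0.06794572 -0.50645925 -0.03003217] [-0.06266367 -0.5062838  -0.03056455]
```

View pics/w2.png

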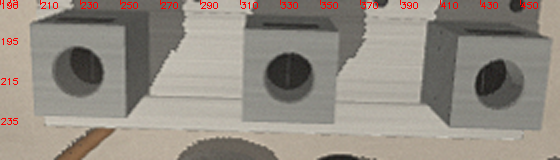

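```bash
python3 - <<'E'
from h import *
from plant import manip
for i in range(6):
    f=manip.grab_frame("wrist");p,R=from_state(manip.state());print(p.round(4))
np.savez("wrist2.npz",**f)
C=-f["R"].T@f["t"];print("cam in tool",R.inv().apply(C-p).round(4))
crop(f,190,175,140,75,5,"pics/w_a.png")
crop(f,340,175,130,75,5,"pics/w_b.png")
crop(f,20,130,160,170,4,"pics/w_st.png")
E
```

```text
[0.4298 0.2862 0.2391]
[0.4292 0.2877 0.2392]
[0.4288 0.2887 0.2393]
[0.4285 0.2895 0.2394]
[0.4283 0.2899 0.2394]
[0.4283 0.2901 0.2393]
cam in tool [ 0.0667  0.0019 -0.1608]
```

View pics/w_a.png

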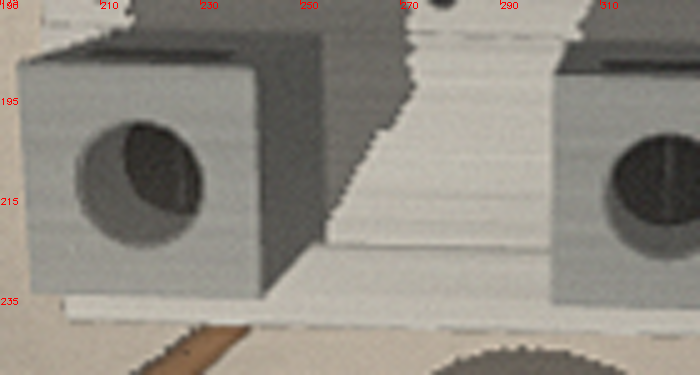

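View pics/w_b.png

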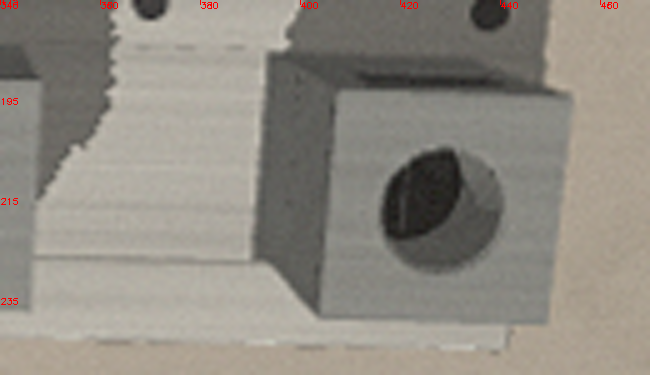

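View pics/w_st.png

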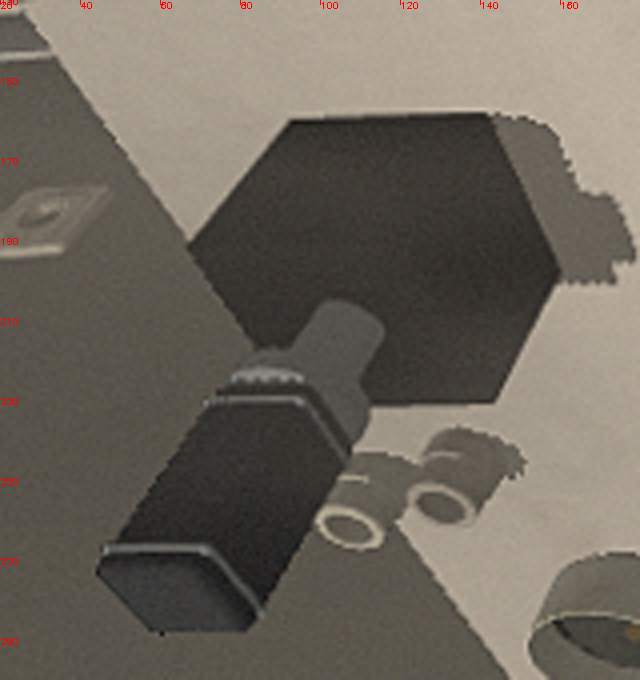

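```bash
python3 - <<'E'
from h import *
t=load("top0");s=load("scene0");w=load("wrist2")
c=lambda x0,y0,k:(lambda l:[(x0+a/k-.4,y0+b/k-.4) for a,b in l])
B_t=c(200,180,5)([(183,456),(393,361),(601,263)]);B_s=c(220,180,5)([(102,90),(300,137),(508,187)])
B_w=c(340,175,5)([(441.5,210.5)])+c(190,175,5)([(667,196)])+c(190,175,5)([(139,183)])
for z in(.119,.1229):
  P=[onz(w,b,z) for b in B_w];d=P[0]-P[2];print(z,np.round(P,4).tolist(),np.linalg.norm(d),np.degrees(np.arctan2(d[1],d[0]))-90)
for i in range(3):
    print(i,"w-t",[np.round(a,4) for a in tri(w,B_w[i],t,B_t[i])],"w-s",[np.round(a,4) for a in tri(w,B_w[i],s,B_s[i])])
b=c(20,130,4)([(290,122),(485,113),(560,268)]);tp=c(20,130,4)([(188,245),(300,405),(495,403)])
for u in b: print("stand base",onz(w,u,0).round(4))
for u in tp: print("stand top",onz(w,u,.06).round(4))
print("handle", onz(w,(20+180/4,130+588/4),.155))
tt=c(340,155,4)([(140,58)])[0];hs=(310+375/4,190+54/4)
print("handle t-s",tri(t,tt,s,hs),"t-w",tri(t,tt,w,(20+180/4,130+588/4)), "s-w",tri(s,hs,w,(20+180/4,130+588/4)))
E
```

```text
0.119 [[0.4493, 0.4015, 0.119], [0.4867, 0.3194, 0.119], [0.5244, 0.2373, 0.119]] 0.18048134157123408 24.57991013488244
0.1229 [[0.4467, 0.3985, 0.1229], [0.4835, 0.3179, 0.1229], [0.5205, 0.2372, 0.1229]] 0.17735203743795463 24.579910134882454
0 w-t [array([0.4507, 0.4002, 0.119 ]), np.float64(0.0039)] w-s [array([0.4551, 0.4077, 0.111 ]), np.float64(0.0009)]
1 w-t [array([0.4882, 0.3184, 0.1179]), np.float64(0.0032)] w-s [array([0.4909, 0.3213, 0.1146]), np.float64(0.0009)]
2 w-t [array([0.5273, 0.2362, 0.116 ]), np.float64(0.0024)] w-s [array([0.5281, 0.2375, 0.1157]), np.float64(0.0007)]
stand base [0.6286 0.0876 0.    ]
stand base [0.6    0.1398 0.    ]
stand base [0.6505 0.1678 0.    ]
stand top [0.6255 0.0885 0.06  ]
stand top [0.6774 0.1168 0.06  ]
stand top [0.6504 0.1688 0.06  ]
handle [0.62944847 0.13125702 0.155     ]
handle t-s (array([0.64676109, 0.12579545, 0.14560062]), np.float64(0.0009978058164357144)) t-w (array([0.64647965, 0.12606049, 0.14518523]), np.float64(7.618121568184437e-05)) s-w (array([0.64762554, 0.12581704, 0.1448304 ]), np.float64(0.0005797712339173215))
```

```bash
python3 - <<'E'
from h import *
plan([.625,.119,.25],down(117))
E
```

```text
0 t(mm) [-15.3 -40.    7.5] a(deg) [-0.16  5.09 -0.13]
1 t(mm) [-15.8 -40.1   6. ] a(deg) [-0.16  5.09 -0.13]
2 t(mm) [-16.2 -40.1   4.5] a(deg) [-0.16  5.09 -0.13]
3 t(mm) [-16.4 -40.2   2.9] a(deg) [-0.16  5.09 -0.13]
4 t(mm) [-16.5 -40.2   1.4] a(deg) [-0.16  5.09 -0.13]
5 t(mm) [-16.5 -40.3  -0.2] a(deg) [-0.16  5.09 -0.13]
```

Call:
move_arm:
  rows:
    - {"tx":-0.015,"ty":-0.04,"tz":0.007,"ax":-0.2,"ay":5,"az":0,"jaw":0}
    - {"tx":-0.016,"ty":-0.04,"tz":0.006,"ax":-0.2,"ay":5,"az":0,"jaw":0}
    - {"tx":-0.016,"ty":-0.04,"tz":0.005,"ax":-0.2,"ay":5,"az":0,"jaw":0}
    - {"tx":-0.016,"ty":-0.04,"tz":0.003,"ax":-0.2,"ay":5,"az":0,"jaw":0}
    - {"tx":-0.016,"ty":-0.04,"tz":0.001,"ax":-0.2,"ay":5,"az":0,"jaw":0}
    - {"tx":-0.016,"ty":-0.04,"tz":0,"ax":-0.2,"ay":5,"az":0,"jaw":0}

```text
time: 2.05
tool_pos: [0.6232, 0.1292, 0.2443]
tool_rot: [-0.008, -0.241, 0.97, 0.005]
contact_force: [0.4, 0.9, 0.2]
gripper_width: 1.004
```

```bash
cat >> h.py <<'E'
def settle(tol=.0003,maxn=12):
    from plant import manip
    p0=manip.state()["tool_pos"]
    for i in range(maxn):
        f=manip.grab_frame("wrist");p=manip.state()["tool_pos"]
        if np.linalg.norm(p-p0)<tol: break
        p0=p
    return f
E
python3 - <<'E'
from h import *
from plant import manip
f=settle();np.savez("wrist3.npz",**f);cv2.imwrite("pics/wrist3.png",f["color"][:,:,::-1])
st=manip.state();p,R=from_state(st);print(st["time"],p,R.as_matrix().round(3))
E
```

```text
2.5 [0.6206975  0.12980709 0.24588877] [[-0.884 -0.467 -0.012]
 [-0.467  0.884  0.008]
 [ 0.007  0.012 -1.   ]]
```

View pics/wrist3.png

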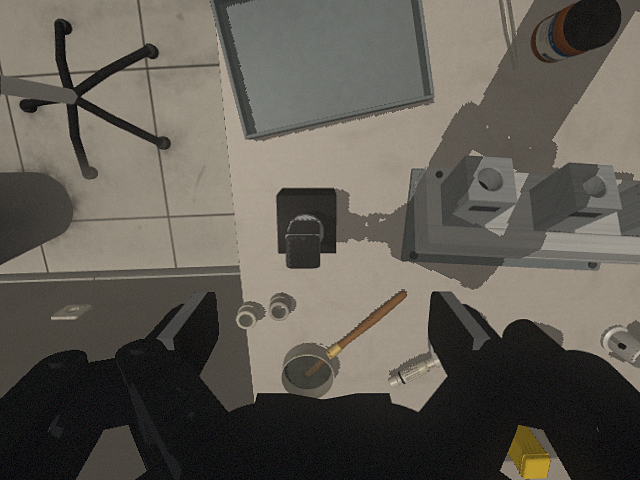

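```bash
python3 - <<'E'
from h import *
f=load("wrist3");crop(f,265,175,85,105,6,"pics/w3.png")
E
```

```text
(no output)
```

View pics/w3.png

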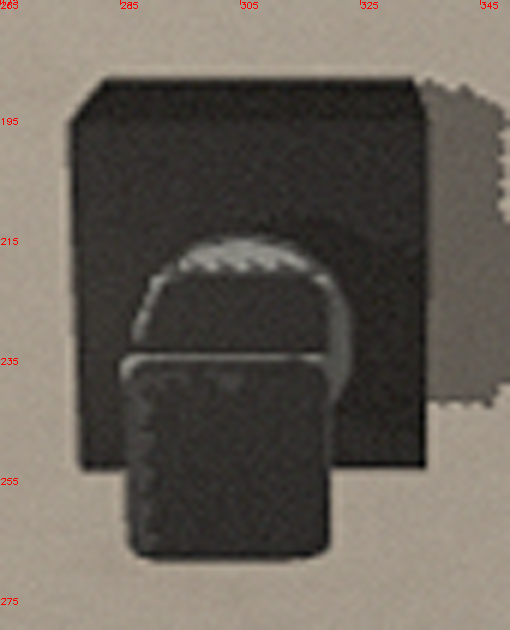

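```bash
python3 - <<'E'
from h import *
from plant import manip
f=load("wrist3");p,R=from_state(manip.state())
c=lambda l:[(265+a/6-.4,175+b/6-.4) for a,b in l]
for n,z,l in(("stand",.06,[(70,122),(428,122),(428,467),(80,467)]),("handle",.155,[(122,355),(328,355),(330,560),(126,560)]),("handle@.145",.145,[(122,355),(328,355),(330,560),(126,560)])):
    C=np.array([onz(f,u,z) for u in c(l)]);m=C.mean(0)
    print(n,m.round(4),[np.linalg.norm(C[i]-C[(i+1)%4]).round(4) for i in range(4)],[np.degrees(np.arctan2(*(C[i]-C[j])[[1,0]])).round(1) for i,j in((1,0),(2,3))],"tool",R.inv().apply(m-p).round(4))
print("cam z",(-f["R"].T@f["t"]))
E
```

```text
stand [0.6406 0.127  0.06  ] [np.float64(0.0586), np.float64(0.0592), np.float64(0.0594), np.float64(0.0591)] [np.float64(117.8), np.float64(117.7)] tool [-0.0177 -0.0141  0.1856]
handle [0.6394 0.1263 0.155 ] [np.float64(0.0252), np.float64(0.0266), np.float64(0.0256), np.float64(0.0266)] [np.float64(117.7), np.float64(117.7)] tool [-0.0155 -0.013   0.0906]
handle@.145 [0.6423 0.1273 0.145 ] [np.float64(0.0262), np.float64(0.0277), np.float64(0.0266), np.float64(0.0277)] [np.float64(117.7), np.float64(117.7)] tool [-0.0187 -0.0136  0.1006]
cam z [0.56413125 0.09998619 0.40765376]
```

```bash
python3 - <<'E'
from h import *
plan([.640,.127,.180],down(117.8))
E
```

```text
0 t(mm) [-8.1 -6.2 32.8] a(deg) [ 0.35 -0.21  0.03]
1 t(mm) [-8.  -6.  32.9] a(deg) [ 0.35 -0.21  0.03]
```

Call:
move_arm:
  rows:
    - {"tx":-0.009,"ty":-0.007,"tz":0.033,"ax":0.4,"ay":-0.2,"az":0,"jaw":0}
    - {"tx":-0.008,"ty":-0.006,"tz":0.034,"ax":0.4,"ay":-0.2,"az":0,"jaw":0}
    - {"tx":0,"ty":0,"tz":0.03,"ax":0,"ay":0,"az":0,"jaw":0}
    - {"tx":0,"ty":0,"tz":0.02,"ax":0,"ay":0,"az":0,"jaw":0}
    - {"tx":0,"ty":0,"tz":0.01,"ax":0,"ay":0,"az":0,"jaw":0}

```text
time: 3.0
tool_pos: [0.6425, 0.1307, 0.1275]
tool_rot: [0.011, -0.244, 0.97, -0.003]
contact_force: [0.3, 0.8, 0.0]
gripper_width: 0.999
```

```bash
python3 - <<'E'
from h import *
from plant import manip
f=settle()
st=manip.state();p,R=from_state(st);print(st["time"],st["contact_force"],p,R.inv().apply([.640-p[0],.127-p[1],.110-p[2]])); plan([.640,.127,.110],down(117.8))
E
```

```text
3.3 [ 0.09645867 -0.56694012 -0.13649545] [0.64516968 0.13036437 0.13083885] [ 0.00664839 -0.00027154  0.02068882]
0 t(mm) [ 6.6 -0.3 20.7] a(deg) [-0.7   1.39  0.35]
```

Call:
move_arm:
  rows:
    - {"tx":0.006,"ty":0,"tz":0.02,"ax":-0.7,"ay":1.4,"az":0.3,"jaw":0}

```text
time: 3.4
tool_pos: [0.6434, 0.128, 0.1154]
tool_rot: [0.004, -0.241, 0.971, -0.001]
contact_force: [1.1, -0.6, 0.3]
gripper_width: 0.999
```

```bash
python3 - <<'E'
from h import *
from plant import manip
f=settle()
st=manip.state();p,R=from_state(st);print(st["time"],st["contact_force"],p); plan([.640,.127,.110],down(117.8))
cv2.imwrite("pics/wrist4.png",f["color"][:,:,::-1])
E
```

```text
3.8 [-0.22827317 -1.001937   -0.40760656] [0.64067243 0.12756886 0.11101182]
0 t(mm) [ 0.9 -0.2  1. ] a(deg) [-0.01  0.02  0.05]
```

View pics/wrist4.png

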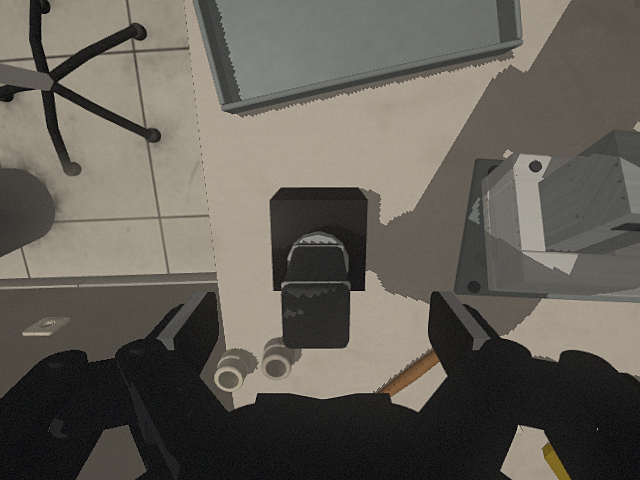

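Call:
move_arm:
  rows:
    - {"tx":0.0,"ty":-0.003,"tz":0.001,"ax":0,"ay":0,"az":0,"jaw":0}
    - {"tx":0,"ty":0,"tz":0,"ax":0,"ay":0,"az":0,"jaw":0}
    - {"tx":0,"ty":0,"tz":0,"ax":0,"ay":0,"az":0,"jaw":255}
    - {"tx":0,"ty":0,"tz":0,"ax":0,"ay":0,"az":0,"jaw":255}
    - {"tx":0,"ty":0,"tz":0,"ax":0,"ay":0,"az":0,"jaw":255}
    - {"tx":0,"ty":0,"tz":0,"ax":0,"ay":0,"az":0,"jaw":255}
    - {"tx":0,"ty":0,"tz":0,"ax":0,"ay":0,"az":0,"jaw":255}
    - {"tx":0,"ty":0,"tz":0,"ax":0,"ay":0,"az":0,"jaw":255}

```text
time: 4.6
tool_pos: [0.6431, 0.1248, 0.1113]
tool_rot: [0.001, -0.241, 0.971, -0.0]
contact_force: [-0.3, 0.4, -0.4]
gripper_width: 0.292
```

Call:
move_arm:
  rows:
    - {"tx":0.0,"ty":0,"tz":0,"ax":0,"ay":0,"az":0,"jaw":255}
    - {"tx":0,"ty":0,"tz":-0.02,"ax":0,"ay":0,"az":0,"jaw":255}
    - {"tx":0,"ty":0,"tz":-0.03,"ax":0,"ay":0,"az":0,"jaw":255}
    - {"tx":0,"ty":0,"tz":-0.04,"ax":0,"ay":0,"az":0,"jaw":255}
    - {"tx":0,"ty":0,"tz":-0.04,"ax":0,"ay":0,"az":0,"jaw":255}
    - {"tx":0,"ty":0,"tz":-0.03,"ax":0,"ay":0,"az":0,"jaw":255}

```text
time: 5.2
tool_pos: [0.6389, 0.1243, 0.2634]
tool_rot: [-0.006, -0.241, 0.971, 0.001]
contact_force: [0.4, 0.6, -1.6]
gripper_width: 0.29
```

```bash
python3 - <<'E'
from h import *
from plant import manip
f=settle()
st=manip.state();p,R=from_state(st);print(st["time"],st["contact_force"],p,st["gripper_width"])
cv2.imwrite("pics/wrist5.png",f["color"][:,:,::-1])
R1=down(114.6,30,24.6)
z=R1.as_matrix()[:,2];m=np.array([.5255,.236,.1229])
# TCP so that tip is 30mm above block top: TCP = bore - z*(.030+.10)
t=m-z*.13;print(t);plan(t,R1,s=st)
E
```

```text
5.55 [-1.61737057  0.33398157 -1.98180898] [0.63755965 0.12424815 0.25823919] 0.29179420048224675
[0.46639965 0.20894175 0.2354833 ]
0 t(mm) [22.3 30.9  5.1] a(deg) [ 0.24 -6.19  0.62]
1 t(mm) [23.  30.7  2.5] a(deg) [ 0.24 -6.19  0.62]
2 t(mm) [23.5 30.5 -0.1] a(deg) [ 0.24 -6.19  0.62]
3 t(mm) [23.7 30.2 -2.8] a(deg) [ 0.24 -6.19  0.62]
4 t(mm) [23.5 29.9 -5.4] a(deg) [ 0.24 -6.19  0.62]
```

View pics/wrist5.png

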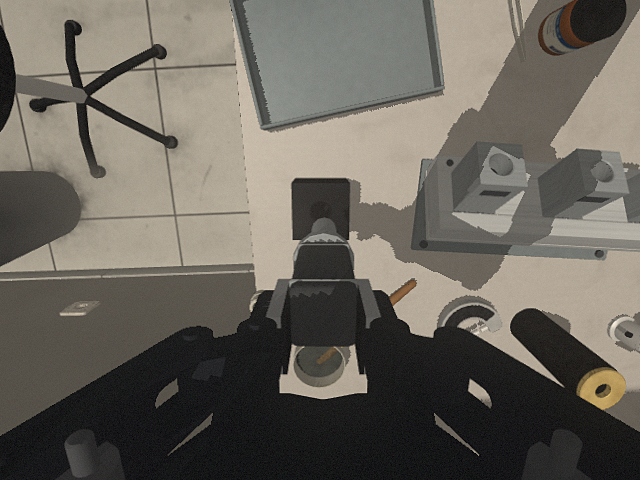

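Call:
move_arm:
  rows:
    - {"tx":0.022,"ty":0.031,"tz":0.004,"ax":0.2,"ay":-6.2,"az":0.6,"jaw":255}
    - {"tx":0.023,"ty":0.031,"tz":0.002,"ax":0.2,"ay":-6.2,"az":0.6,"jaw":255}
    - {"tx":0.023,"ty":0.03,"tz":-0.003,"ax":0.2,"ay":-6.2,"az":0.6,"jaw":255}
    - {"tx":0.024,"ty":0.03,"tz":-0.005,"ax":0.2,"ay":-6.2,"az":0.6,"jaw":255}
    - {"tx":0.023,"ty":0.03,"tz":-0.006,"ax":0.2,"ay":-6.2,"az":0.6,"jaw":255}

```text
time: 6.05
tool_pos: [0.4632, 0.2088, 0.2234]
tool_rot: [0.247, -0.201, 0.946, 0.06]
contact_force: [-1.6, 0.6, -0.7]
gripper_width: 0.292
```

```bash
cat >> h.py <<'E'
def snap(tag):
    from plant import manip
    f=settle();fs={"wrist":f,"top":manip.grab_frame("top"),"scene":manip.grab_frame("scene")}
    for k,v in fs.items(): np.savez(f"{k}_{tag}.npz",**v);cv2.imwrite(f"pics/{k}_{tag}.png",v["color"][:,:,::-1])
    return fs
E
python3 - <<'E'
from h import *
from plant import manip
fs=snap("a")
st=manip.state();p,R=from_state(st);print(st["time"],st["contact_force"],p)
R1=down(114.6,30,24.6)
z=R1.as_matrix()[:,2];m=np.array([.5255,.236,.1229])
t=m-z*.13;plan(t,R1,s=st)
for k in fs:print(k,proj(fs[k],[p+R.apply([0,0,.1]),p+R.apply([0,0,.025]),p,m]).round(1).tolist())
E
```

```text
6.55 [-0.02125429  0.51617916 -1.62345895] [0.46689822 0.20862183 0.22747966]
0 t(mm) [-3.7  0.6 -7.1] a(deg) [ 0.44 -0.53 -0.61]
wrist [[319.8, 229.5], [318.8, 262.9], [318.2, 280.3], [319.6, 228.3]]
top [[322.5, 238.0], [331.3, 249.8], [334.5, 254.1], [319.3, 232.5]]
scene [[317.7, 213.8], [310.2, 199.8], [307.4, 194.7], [320.7, 215.5]]
```

View pics/wrist_a.png

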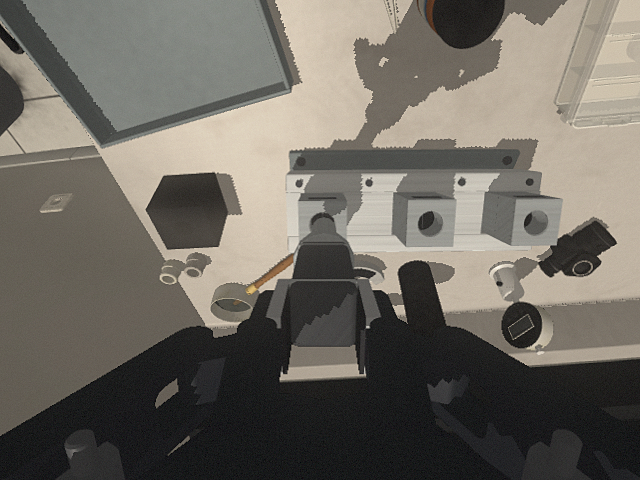

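View pics/scene_a.png

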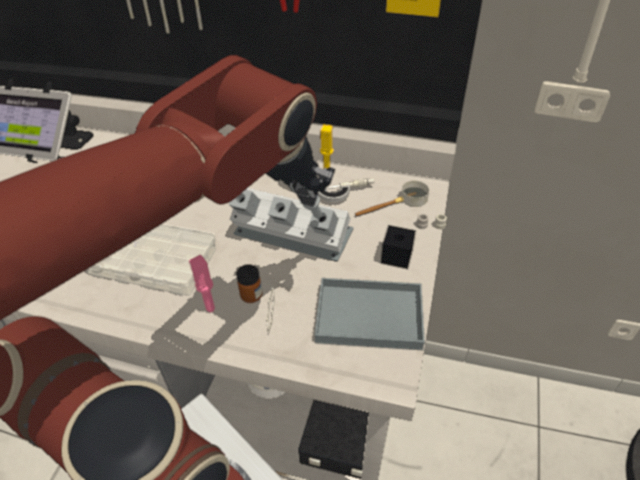

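View pics/top_a.png

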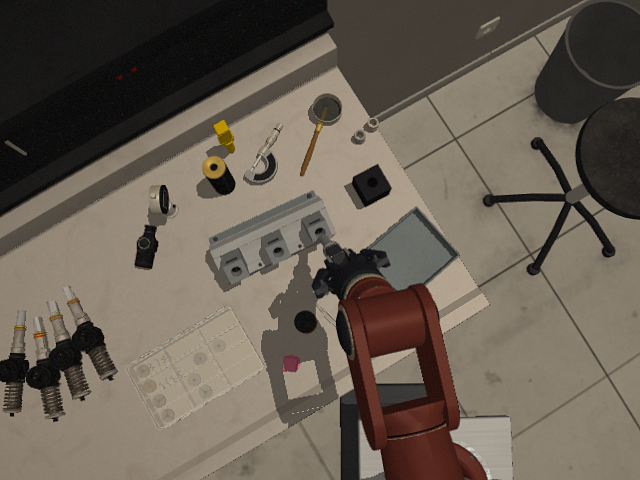

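```bash
python3 - <<'E'
from h import *
a=load("wrist_a");crop(a,280,180,90,90,6,"pics/c1.png")
a=load("top_a");crop(a,295,200,75,70,8,"pics/c2.png")
a=load("scene_a");crop(a,270,160,80,80,7,"pics/c3.png")
E
```

```text
(no output)
```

View pics/c1.png

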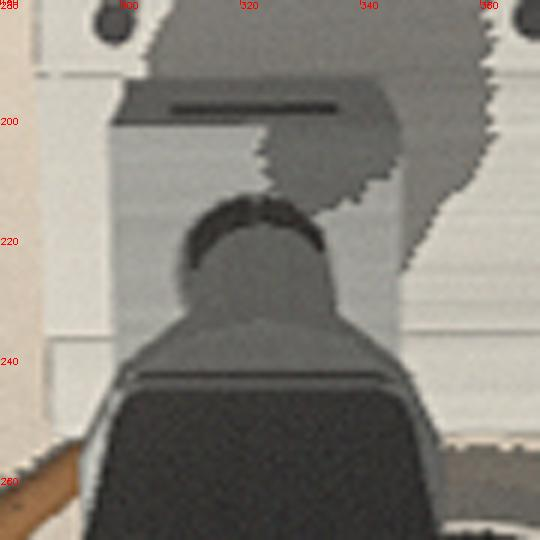

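View pics/c2.png

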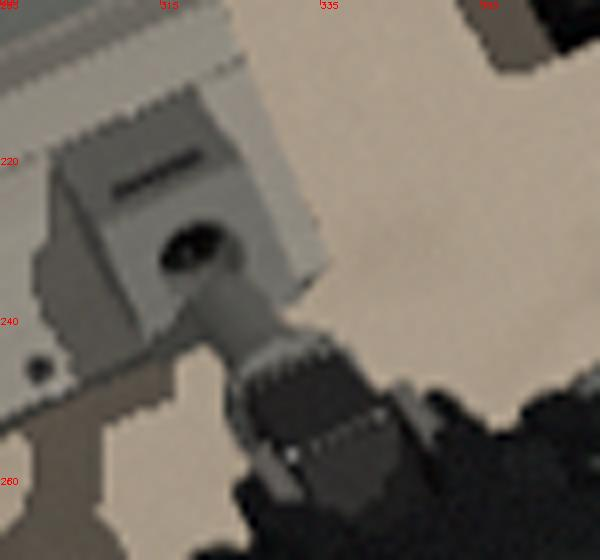

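View pics/c3.png

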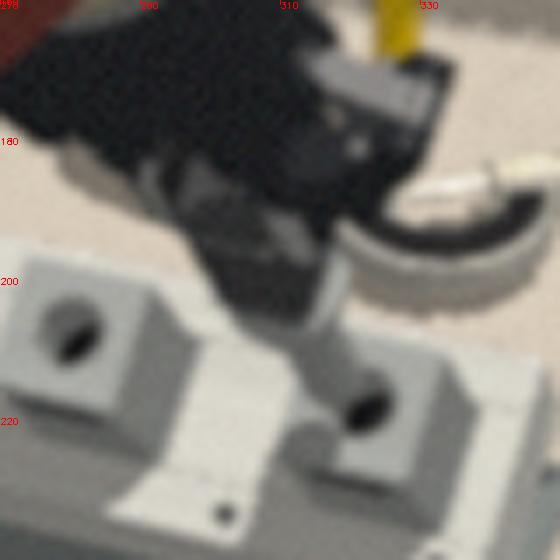

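Call:
move_arm:
  rows:
    - {"tx":-0.004,"ty":0.0005,"tz":0,"ax":0.4,"ay":-0.5,"az":-0.6,"jaw":255}
    - {"tx":0,"ty":0,"tz":0.005,"ax":0,"ay":0,"az":0,"jaw":255}

```text
time: 6.75
tool_pos: [0.4748, 0.2115, 0.2269]
tool_rot: [0.253, -0.205, 0.944, 0.055]
contact_force: [-0.8, 0.5, -1.7]
gripper_width: 0.289
```

```bash
cat >> h.py <<'E'
def report(m,depth,R1=None):
    """m bore mouth; depth of tip beyond mouth wanted; tool offset"""
    from plant import manip
    st=manip.state();p,R=from_state(st);R1=R1 or down(114.6,30,24.6)
    z=R1.as_matrix()[:,2];m=np.asarray(m)
    e=R1.inv().apply(p+R.apply([0,0,.1])-m)*1000
    print("t",st["time"],"F tool",R.inv().apply(st["contact_force"]).round(1),"tip rel bore (tool mm)",e.round(1),"w",round(st["gripper_width"],3))
    plan(m+z*(depth-.1),R1,s=st)
E
python3 - <<'E'
from h import *
f=settle(); cv2.imwrite("pics/w6.png",f["color"][:,:,::-1]);crop(f,280,180,90,90,6,"pics/c1.png")
report([.5255,.236,.1229],.012)
E
```

```text
t 6.9 F tool [ 1.1 -0.2  0.9] tip rel bore (tool mm) [ -0.5  -0.8 -16.9] w 0.288
0 t(mm) [ 0.7  0.8 28.9] a(deg) [ 0.01 -0.19 -0.05]
```

View pics/c1.png

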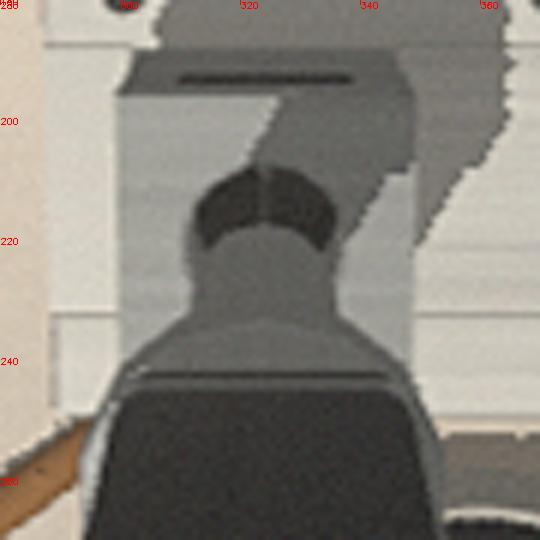

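```bash
python3 - <<'E'
from h import *
from plant import manip
f=manip.grab_frame("wrist");p,R=from_state(manip.state());tip=p+R.apply([0,0,.1]);z=R.as_matrix()[:,2]
def on(u,pt):
    o,d=ray(f,u);return o+d*((pt-o)@z)/(d@z)
u0=(280,180)
c=lambda a,b:(280+a/6-.4,180+b/6-.4)
print("proj tip",proj(f,[tip]),"mouth",proj(f,[[.5255,.236,.1229]]))
for ty in(272,278,284): print("tip obs rel kin",R.inv().apply(on(c(258,ty),tip)-tip).round(4))
for m in([.5255,.236,.1229],):
    print("bore rel m",R.inv().apply(on(c(266,239),np.array(m))-m).round(4), "bore rel tip", R.inv().apply(np.array(m)-tip).round(4))
E
```

```text
proj tip [[319.90196258 230.0278742 ]] mouth [[321.01184252 224.20743408]]
tip obs rel kin [ 0.004  0.002 -0.   ]
tip obs rel kin [ 0.0032  0.002  -0.    ]
tip obs rel kin [ 0.0024  0.002  -0.    ]
bore rel m [ 0.0039  0.0023 -0.    ] bore rel tip [0.0005 0.0008 0.0171]
```

Call:
move_arm:
  rows:
    - {"tx":0.001,"ty":0.001,"tz":0.007,"ax":0,"ay":0,"az":0,"jaw":255}
    - {"tx":0,"ty":0,"tz":0.006,"ax":0,"ay":0,"az":0,"jaw":255}
    - {"tx":0,"ty":0,"tz":0.006,"ax":0,"ay":0,"az":0,"jaw":255}
    - {"tx":0,"ty":0,"tz":0.004,"ax":0,"ay":0,"az":0,"jaw":255}

```text
time: 7.35
tool_pos: [0.483, 0.217, 0.2028]
tool_rot: [0.252, -0.206, 0.944, 0.055]
contact_force: [0.3, -0.9, -2.3]
gripper_width: 0.29
```

```bash
python3 - <<'E'
from h import *
f=settle(); crop(f,280,180,90,90,6,"pics/c1.png")
report([.5255,.236,.1229],.012)
E
```

```text
t 7.65 F tool [ 1.5 -0.8  0.9] tip rel bore (tool mm) [-0.5  0.2  6.3] w 0.296
0 t(mm) [ 0.6 -0.2  5.7] a(deg) [-0.02 -0.03 -0.04]
```

View pics/c1.png

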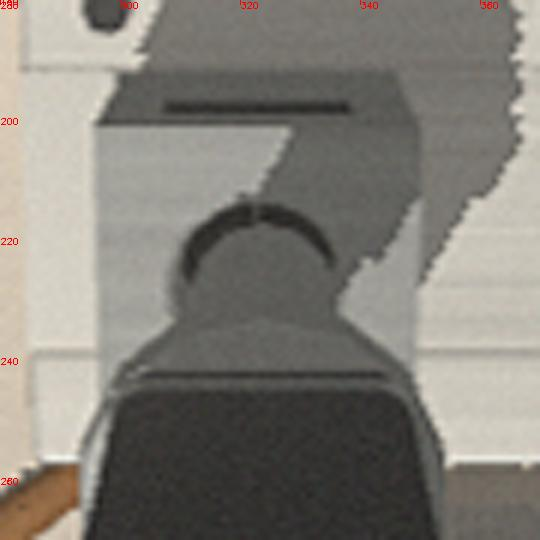

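Call:
move_arm:
  rows:
    - {"tx":0.001,"ty":0,"tz":0.004,"ax":0,"ay":0,"az":0,"jaw":255}
    - {"tx":0,"ty":0,"tz":0.005,"ax":0,"ay":0,"az":0,"jaw":255}
    - {"tx":0,"ty":0,"tz":0.005,"ax":0,"ay":0,"az":0,"jaw":255}

```text
time: 7.95
tool_pos: [0.4898, 0.2196, 0.1928]
tool_rot: [0.254, -0.205, 0.943, 0.055]
contact_force: [0.3, -0.6, -1.4]
gripper_width: 0.293
```

```bash
python3 - <<'E'
from h import *
f=settle(); crop(f,280,180,90,90,6,"pics/c1.png")
report([.5255,.236,.1229],.026)
E
```

```text
t 8.05 F tool [ 1.6 -0.6  2.5] tip rel bore (tool mm) [ 0.   0.1 20.6] w 0.29
0 t(mm) [-0.1 -0.1  5.4] a(deg) [-0.03  0.03 -0.03]
```

View pics/c1.png

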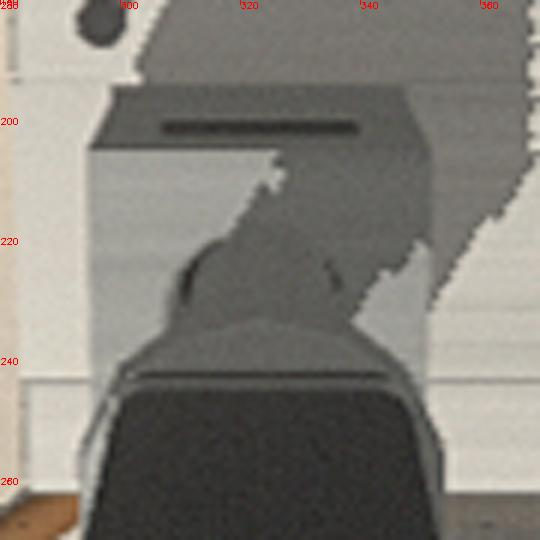

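Call:
move_arm:
  rows:
    - {"tx":0,"ty":0,"tz":0.004,"ax":0,"ay":0,"az":0,"jaw":255}
    - {"tx":0,"ty":0,"tz":0.004,"ax":0,"ay":0,"az":0,"jaw":255}
    - {"tx":0,"ty":0,"tz":0.004,"ax":0,"ay":0,"az":0,"jaw":255}
    - {"tx":0,"ty":0,"tz":0.003,"ax":0,"ay":0,"az":0,"jaw":255}

```text
time: 8.45
tool_pos: [0.4968, 0.223, 0.1779]
tool_rot: [0.253, -0.205, 0.944, 0.055]
contact_force: [-0.3, 0.4, -1.4]
gripper_width: 0.294
```

```bash
python3 - <<'E'
from h import *
f=settle(); crop(f,280,180,90,90,6,"pics/c1.png")
report([.5255,.236,.1229],.03)
E
```

```text
t 8.55 F tool [0.8 0.3 1.3] tip rel bore (tool mm) [ 0.1  0.1 36.8] w 0.289
0 t(mm) [-0.1 -0.1 -6.8] a(deg) [-0.03  0.01 -0.03]
```

Call:
move_arm:
  rows:
    - {"tx":0,"ty":0,"tz":0.004,"ax":0,"ay":0,"az":0,"jaw":255}
    - {"tx":0,"ty":0,"tz":0.004,"ax":0,"ay":0,"az":0,"jaw":255}
    - {"tx":0,"ty":0,"tz":0.004,"ax":0,"ay":0,"az":0,"jaw":255}
    - {"tx":0,"ty":0,"tz":0.003,"ax":0,"ay":0,"az":0,"jaw":255}

```text
time: 8.95
tool_pos: [0.5043, 0.2263, 0.1644]
tool_rot: [0.254, -0.205, 0.944, 0.055]
contact_force: [0.2, -0.2, -2.2]
gripper_width: 0.289
```

```bash
python3 - <<'E'
from h import *
f=settle(); crop(f,280,180,90,90,6,"pics/c1.png")
report([.5255,.236,.1229],.06)
E
```

```text
t 9.05 F tool [ 1.8 -0.6  1.7] tip rel bore (tool mm) [-0.2  0.  52.6] w 0.29
0 t(mm) [ 0.2 -0.1  7.4] a(deg) [-0.03  0.04 -0.03]
```

View pics/c1.png

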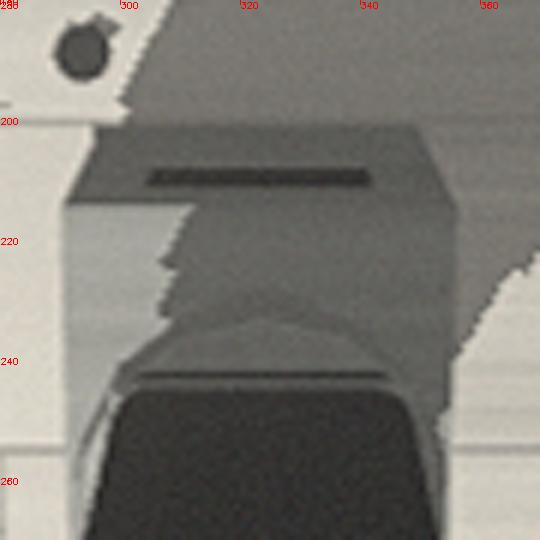

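Call:
move_arm:
  rows:
    - {"tx":0,"ty":0,"tz":0.004,"ax":0,"ay":0,"az":0,"jaw":255}
    - {"tx":0,"ty":0,"tz":0.004,"ax":0,"ay":0,"az":0,"jaw":255}
    - {"tx":0,"ty":0,"tz":0.004,"ax":0,"ay":0,"az":0,"jaw":255}
    - {"tx":0,"ty":0,"tz":0.003,"ax":0,"ay":0,"az":0,"jaw":255}
    - {"tx":0,"ty":0,"tz":0.002,"ax":0,"ay":0,"az":0,"jaw":255}

```text
time: 9.55
tool_pos: [0.5126, 0.2301, 0.1485]
tool_rot: [0.254, -0.205, 0.944, 0.055]
contact_force: [0.5, 0.5, -1.7]
gripper_width: 0.288
```

```bash
python3 - <<'E'
from h import *
f=settle(); crop(f,260,180,120,90,5,"pics/c1.png")
report([.5255,.236,.1229],.075)
E
```

```text
t 9.65 F tool [1.2 0.8 1.3] tip rel bore (tool mm) [-0.4 -0.  70.8] w 0.291
0 t(mm) [ 0.3 -0.1  4.2] a(deg) [-0.03  0.05 -0.03]
```

View pics/c1.png

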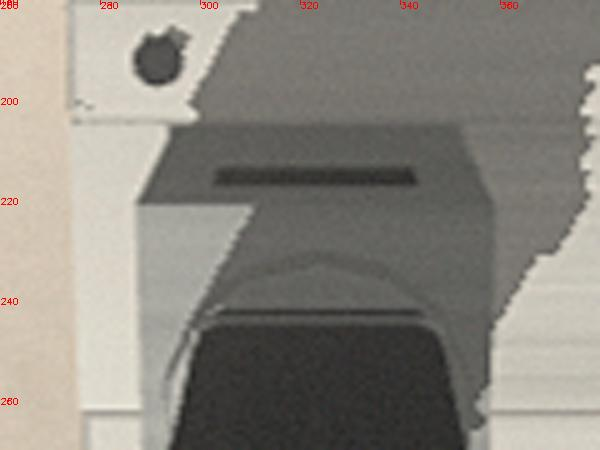

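Still free at 70.8 mm; continue gently to contact.

Call:
move_arm:
  rows:
    - {"tx":0,"ty":0,"tz":0.002,"ax":0,"ay":0,"az":0,"jaw":255}
    - {"tx":0,"ty":0,"tz":0.002,"ax":0,"ay":0,"az":0,"jaw":255}
    - {"tx":0,"ty":0,"tz":0.001,"ax":0,"ay":0,"az":0,"jaw":255}

```text
time: 9.95
tool_pos: [0.5164, 0.2317, 0.1481]
tool_rot: [0.255, -0.206, 0.943, 0.055]
contact_force: [-10.1, -5.0, 7.0]
gripper_width: 0.29
```

```bash
python3 - <<'E'
from h import *
f=settle(); crop(f,260,180,120,90,5,"pics/c1.png")
report([.5255,.236,.1229],.075)
E
```

```text
t 10.0 F tool [  5.    0.4 -11.6] tip rel bore (tool mm) [-4.2 -0.2 73.2] w 0.294
0 t(mm) [3.7 0.1 1.8] a(deg) [-0.05  0.27  0.02]
```

View pics/c1.png

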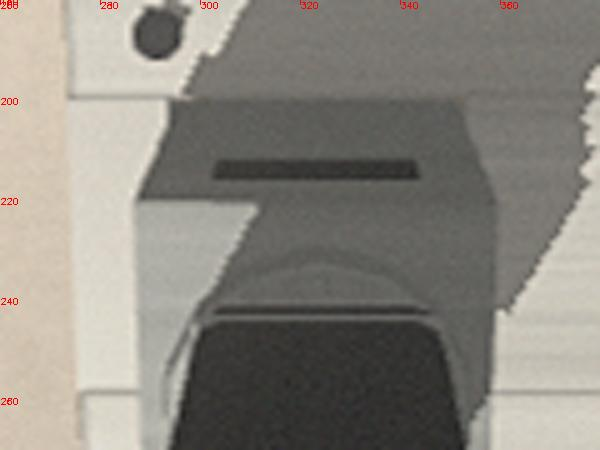

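Call:
move_arm:
  rows:
    - {"tx":0.003,"ty":0,"tz":0.001,"ax":0,"ay":0,"az":0,"jaw":255}
    - {"tx":0.001,"ty":0,"tz":0.002,"ax":0,"ay":0,"az":0,"jaw":255}

```text
time: 10.2
tool_pos: [0.5161, 0.2316, 0.1478]
tool_rot: [0.257, -0.206, 0.942, 0.055]
contact_force: [-13.9, -6.3, 15.3]
gripper_width: 0.295
```

```bash
python3 - <<'E'
from h import *
f=settle(); crop(f,260,180,120,90,5,"pics/c1.png")
report([.5255,.236,.1229],.075)
E
```

```text
t 10.25 F tool [  3.    1.3 -15.5] tip rel bore (tool mm) [-4.  -0.1 73.3] w 0.291
0 t(mm) [3.1 0.1 1.7] a(deg) [-0.06  0.48  0.07]
```

View pics/c1.png

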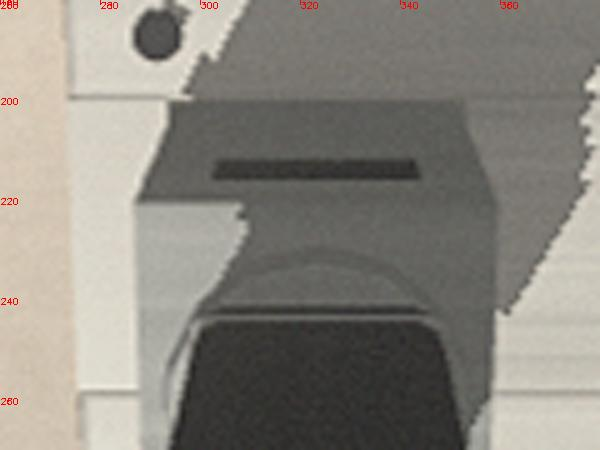

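Call:
move_arm:
  rows:
    - {"tx":0,"ty":0,"tz":0,"ax":0,"ay":0,"az":0,"jaw":0}
    - {"tx":0,"ty":0,"tz":0,"ax":0,"ay":0,"az":0,"jaw":0}
    - {"tx":0,"ty":0,"tz":0,"ax":0,"ay":0,"az":0,"jaw":0}
    - {"tx":0,"ty":0,"tz":0,"ax":0,"ay":0,"az":0,"jaw":0}
    - {"tx":0,"ty":0,"tz":0,"ax":0,"ay":0,"az":0,"jaw":0}
    - {"tx":0,"ty":0,"tz":-0.02,"ax":0,"ay":0,"az":0,"jaw":0}
    - {"tx":0,"ty":0,"tz":-0.04,"ax":0,"ay":0,"az":0,"jaw":0}
    - {"tx":0,"ty":0,"tz":-0.04,"ax":0,"ay":0,"az":0,"jaw":0}
    - {"tx":0,"ty":0,"tz":-0.02,"ax":0,"ay":0,"az":0,"jaw":0}

```text
time: 11.15
tool_pos: [0.458, 0.2054, 0.2498]
tool_rot: [0.254, -0.206, 0.943, 0.055]
contact_force: [0.4, 0.2, 0.3]
gripper_width: 1.002
```

```bash
python3 - <<'E'
from h import *
from plant import manip
fs=snap("b");report([.5255,.236,.1229],-.03)
crop(fs["wrist"],180,120,320,150,2,"pics/c1.png");crop(fs["scene"],220,160,140,100,5,"pics/c3.png")
E
```

```text
t 11.6 F tool [0.1 0.5 0.3] tip rel bore (tool mm) [  4.4   0.7 -42.2] w 1.002
0 t(mm) [-3.9 -0.6 12.1] a(deg) [ 0.1  -0.32 -0.02]
```

View pics/wrist_b.png

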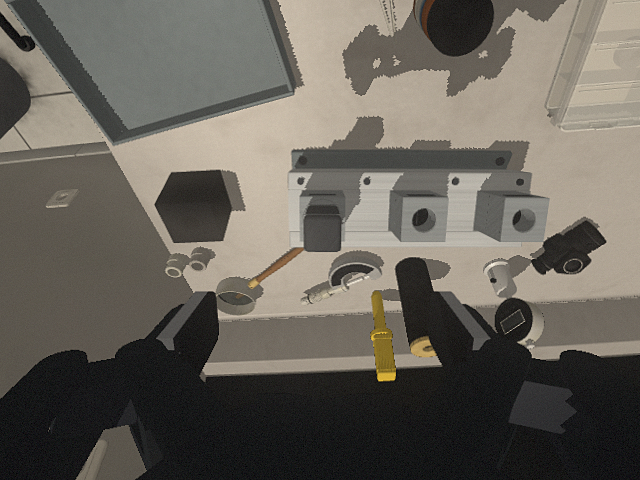

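View pics/c3.png

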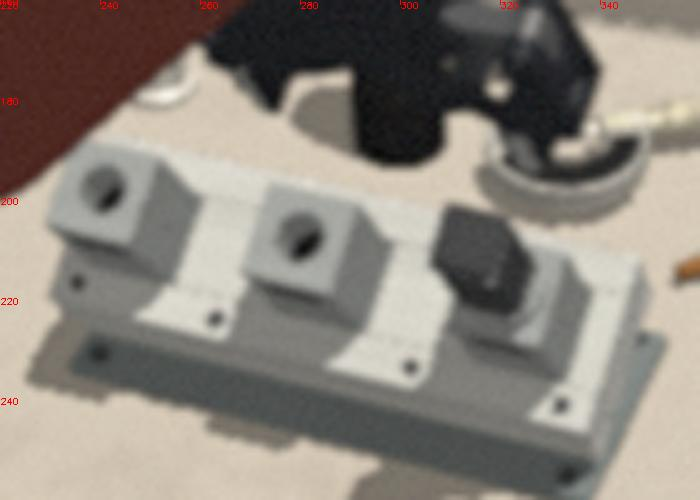

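```bash
cat >> h.py <<'E'
MID=np.array([.488,.3178,.1225]);LEFT=np.array([.4506,.3997,.1225])
RK=down(114.6,30,24.6)
def goto(m,depth,R1=RK,n=None):
    from plant import manip
    st=manip.state();p,R=from_state(st);z=R1.as_matrix()[:,2]
    print("t",st["time"],"p",p.round(4),"F tool",R.inv().apply(st["contact_force"]).round(1),"w",round(st["gripper_width"],3),"TCP rel m (target axes mm)",(R1.inv().apply(p-m)*1000).round(1))
    plan(m+z*depth,R1,s=st,n=n)
E
python3 - <<'E'
from h import *
goto(MID,-.04)
E
```

```text
t 11.6 p [0.4576 0.2056 0.2441] F tool [0.1 0.5 0.3] w 1.002 TCP rel m (target axes mm) [   3.6  -89.4 -142.5]
0 t(mm) [-1.  22.3 25.7] a(deg) [ 0.02 -0.08 -0.  ]
1 t(mm) [-1.  22.3 25.6] a(deg) [ 0.02 -0.08 -0.  ]
2 t(mm) [-1.  22.3 25.6] a(deg) [ 0.02 -0.08 -0.  ]
3 t(mm) [-0.9 22.3 25.6] a(deg) [ 0.02 -0.08 -0.  ]
```

Call:
move_arm:
  rows:
    - {"tx":-0.002,"ty":0.03,"tz":0.01,"ax":0,"ay":-0.2,"az":0,"jaw":0}
    - {"tx":-0.002,"ty":0.03,"tz":0.01,"ax":0,"ay":-0.1,"az":0,"jaw":0}
    - {"tx":0,"ty":0.028,"tz":0.02,"ax":0,"ay":0,"az":0,"jaw":0}
    - {"tx":0,"ty":0,"tz":0.03,"ax":0,"ay":0,"az":0,"jaw":0}
    - {"tx":0,"ty":0,"tz":0.02,"ax":0,"ay":0,"az":0,"jaw":0}

```text
time: 12.1
tool_pos: [0.4664, 0.3096, 0.1656]
tool_rot: [0.254, -0.205, 0.944, 0.056]
contact_force: [-0.3, -0.8, -0.7]
gripper_width: 0.995
```

```bash
python3 - <<'E'
from h import *
f=settle();cv2.imwrite("pics/w7.png",f["color"][:,:,::-1])
goto(MID,.043)
E
```

```text
t 12.5 p [0.4679 0.3086 0.1706] F tool [ 0.3 -0.  -0.1] w 0.998 TCP rel m (target axes mm) [ -4.9  -0.  -52.7]
0 t(mm) [ 1.9  0.  31.9] a(deg) [-0.01  0.15 -0.08]
1 t(mm) [ 1.8  0.  31.9] a(deg) [-0.01  0.15 -0.08]
2 t(mm) [ 1.7  0.  31.9] a(deg) [-0.01  0.15 -0.08]
```

View pics/w7.png

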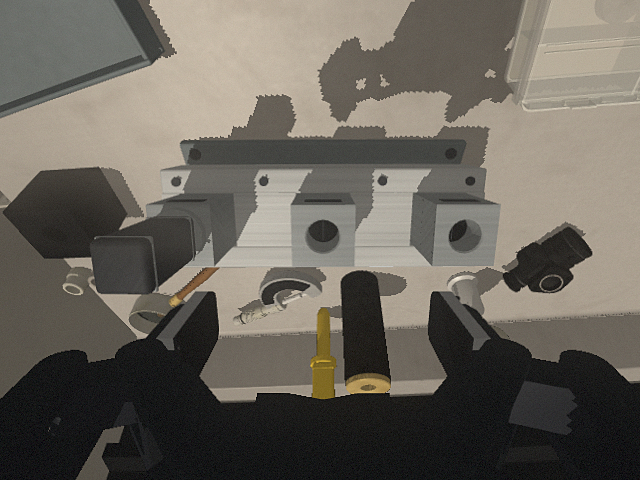

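Call:
move_arm:
  rows:
    - {"tx":0.003,"ty":0,"tz":0.025,"ax":0,"ay":0.3,"az":-0.1,"jaw":0}
    - {"tx":0.002,"ty":0,"tz":0.025,"ax":0,"ay":0.2,"az":-0.1,"jaw":0}
    - {"tx":0,"ty":0,"tz":0.02,"ax":0,"ay":0,"az":0,"jaw":0}
    - {"tx":0,"ty":0,"tz":0.01,"ax":0,"ay":0,"az":0,"jaw":0}

```text
time: 12.9
tool_pos: [0.5059, 0.325, 0.1071]
tool_rot: [0.26, -0.204, 0.942, 0.057]
contact_force: [-0.9, 0.0, 0.2]
gripper_width: 1.007
```

```bash
python3 - <<'E'
from h import *
f=settle();cv2.imwrite("pics/w8.png",f["color"][:,:,::-1])
goto(MID,.043)
E
```

```text
t 13.2 p [0.506  0.3255 0.1092] F tool [0.2 0.7 0.9] w 1.001 TCP rel m (target axes mm) [-10.3  -0.5  21.3]
0 t(mm) [10.7  0.5 21.5] a(deg) [-0.02  1.03 -0.1 ]
```

View pics/w8.png

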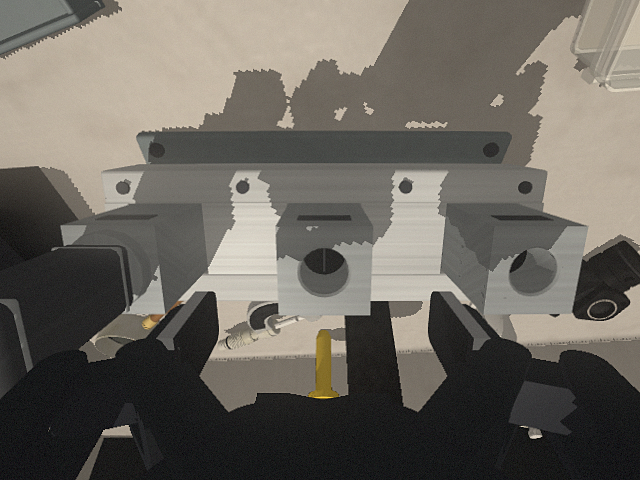

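Call:
move_arm:
  rows:
    - {"tx":0.01,"ty":0,"tz":0.004,"ax":0,"ay":1,"az":-0.1,"jaw":0}
    - {"tx":0.0,"ty":0,"tz":0.008,"ax":0,"ay":0,"az":0,"jaw":0}
    - {"tx":0.001,"ty":0,"tz":0.007,"ax":0,"ay":0,"az":0,"jaw":0}

```text
time: 13.5
tool_pos: [0.5071, 0.3263, 0.0897]
tool_rot: [0.256, -0.206, 0.943, 0.056]
contact_force: [-0.4, 0.3, 0.5]
gripper_width: 0.999
```

```bash
python3 - <<'E'
from h import *
f=settle();cv2.imwrite("pics/w9.png",f["color"][:,:,::-1])
goto(MID,.043)
E
```

```text
t 13.6 p [0.5062 0.3257 0.088 ] F tool [-0.3 -0.1  0.2] w 1.001 TCP rel m (target axes mm) [ 0.1 -0.3 39.8]
0 t(mm) [-0.1  0.3  3.2] a(deg) [-0.01  0.11  0.01]
```

View pics/w9.png

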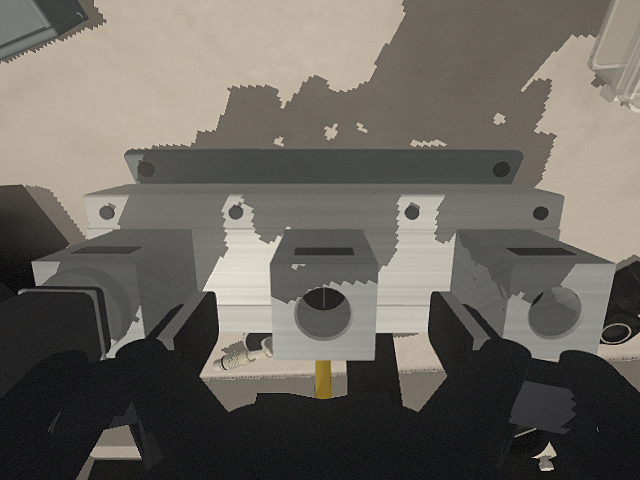

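Call:
move_arm:
  rows:
    - {"tx":0,"ty":0,"tz":0.001,"ax":0,"ay":0,"az":0,"jaw":255}
    - {"tx":0,"ty":0,"tz":0,"ax":0,"ay":0,"az":0,"jaw":255}
    - {"tx":0,"ty":0,"tz":0,"ax":0,"ay":0,"az":0,"jaw":255}
    - {"tx":0,"ty":0,"tz":0,"ax":0,"ay":0,"az":0,"jaw":255}
    - {"tx":0,"ty":0,"tz":0,"ax":0,"ay":0,"az":0,"jaw":255}
    - {"tx":0,"ty":0,"tz":0,"ax":0,"ay":0,"az":0,"jaw":255}

```text
time: 14.2
tool_pos: [0.5064, 0.326, 0.0867]
tool_rot: [0.253, -0.206, 0.944, 0.055]
contact_force: [-0.1, -0.4, -0.3]
gripper_width: 0.453
```

```bash
python3 - <<'E'
from h import *
goto(MID,-.03)
E
```

```text
t 14.2 p [0.5064 0.326  0.0867] F tool [ 0.3 -0.3  0.1] w 0.453 TCP rel m (target axes mm) [ 0.5 -0.3 41.1]
0 t(mm) [ -0.3   0.1 -35.6] a(deg) [-0.01  0.02  0.01]
1 t(mm) [ -0.2   0.1 -35.6] a(deg) [-0.01  0.02  0.01]
```

Call:
move_arm:
  rows:
    - {"tx":0,"ty":0,"tz":-0.005,"ax":0,"ay":0,"az":0,"jaw":255}
    - {"tx":0,"ty":0,"tz":-0.01,"ax":0,"ay":0,"az":0,"jaw":255}
    - {"tx":0,"ty":0,"tz":-0.015,"ax":0,"ay":0,"az":0,"jaw":255}
    - {"tx":0,"ty":0,"tz":-0.02,"ax":0,"ay":0,"az":0,"jaw":255}
    - {"tx":0,"ty":0,"tz":-0.025,"ax":0,"ay":0,"az":0,"jaw":255}
    - {"tx":0,"ty":0,"tz":-0.025,"ax":0,"ay":0,"az":0,"jaw":255}

```text
time: 14.8
tool_pos: [0.4553, 0.302, 0.1691]
tool_rot: [0.246, -0.206, 0.946, 0.053]
contact_force: [0.4, -0.5, -3.3]
gripper_width: 0.453
```

```bash
python3 - <<'E'
from h import *
f=settle();cv2.imwrite("pics/w10.png",f["color"][:,:,::-1])
goto(np.array([.40,.17,.22]),0,down(129.9))
E
```

```text
t 15.15 p [0.4564 0.3024 0.1675] F tool [ 1.8 -0.9  3.2] w 0.456 TCP rel m (target axes mm) [-128.2   65.4   52.5]
0 t(mm) [ 13.4 -19.4 -19.5] a(deg) [-0.79  5.81 -3.  ]
1 t(mm) [ 16.3 -18.4 -18.3] a(deg) [-0.79  5.81 -3.  ]
2 t(mm) [ 19.1 -17.2 -16.7] a(deg) [-0.79  5.81 -3.  ]
3 t(mm) [ 21.5 -15.9 -14.9] a(deg) [-0.79  5.81 -3.  ]
4 t(mm) [ 23.7 -14.5 -12.8] a(deg) [-0.79  5.81 -3.  ]
```

View pics/w10.png

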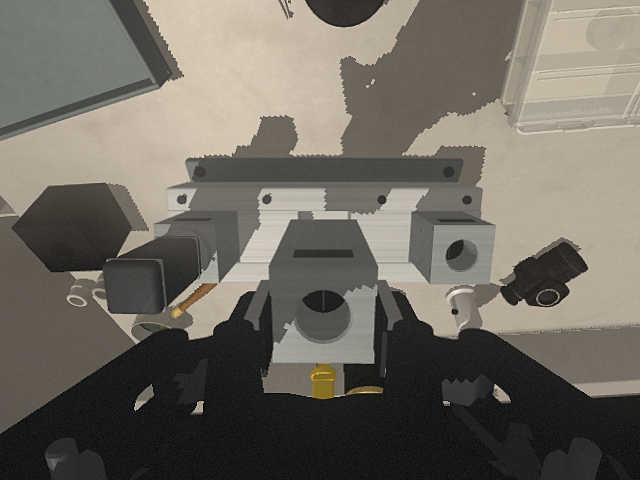

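```bash
python3 - <<'E'
from h import *
goto(np.array([.40,.20,.27]),0,down(129.9),n=5)
E
```

```text
t 15.15 p [0.4564 0.3024 0.1675] F tool [ 1.8 -0.9  3.2] w 0.456 TCP rel m (target axes mm) [-108.9   42.4  102.5]
0 t(mm) [  6.4 -14.  -27. ] a(deg) [-0.79  5.81 -3.  ]
1 t(mm) [  9.8 -13.2 -26.4] a(deg) [-0.79  5.81 -3.  ]
2 t(mm) [ 13.1 -12.2 -25.4] a(deg) [-0.79  5.81 -3.  ]
3 t(mm) [ 16.2 -11.1 -24.1] a(deg) [-0.79  5.81 -3.  ]
4 t(mm) [ 19.1  -9.8 -22.4] a(deg) [-0.79  5.81 -3.  ]
```

Call:
move_arm:
  rows:
    - {"tx":0.006,"ty":-0.01,"tz":-0.03,"ax":-0.8,"ay":5.8,"az":-3,"jaw":255}
    - {"tx":0.01,"ty":-0.013,"tz":-0.026,"ax":-0.8,"ay":5.8,"az":-3,"jaw":255}
    - {"tx":0.013,"ty":-0.012,"tz":-0.025,"ax":-0.8,"ay":5.8,"az":-3,"jaw":255}
    - {"tx":0.016,"ty":-0.012,"tz":-0.024,"ax":-0.8,"ay":5.8,"az":-3,"jaw":255}
    - {"tx":0.019,"ty":-0.012,"tz":-0.022,"ax":-0.8,"ay":5.8,"az":-3,"jaw":255}

```text
time: 15.65
tool_pos: [0.3939, 0.1973, 0.2623]
tool_rot: [-0.02, -0.348, 0.937, -0.001]
contact_force: [0.2, 0.6, -3.3]
gripper_width: 0.456
```

```bash
python3 - <<'E'
from h import *
f=settle();
goto(np.array([.509,.0265,.17]),0,down(129.9))
E
```

```text
t 16.0 p [0.3932 0.1985 0.2601] F tool [ 0.1 -0.2  3.8] w 0.458 TCP rel m (target axes mm) [-21.5 206.3 -90.1]
0 t(mm) [  3.5 -34.5  14.8] a(deg) [ 0.11 -0.34  0.12]
1 t(mm) [  3.5 -34.5  14.8] a(deg) [ 0.11 -0.34  0.12]
2 t(mm) [  3.5 -34.5  14.8] a(deg) [ 0.11 -0.34  0.12]
3 t(mm) [  3.5 -34.4  14.9] a(deg) [ 0.11 -0.34  0.12]
4 t(mm) [  3.5 -34.4  14.9] a(deg) [ 0.11 -0.34  0.12]
5 t(mm) [  3.6 -34.4  15. ] a(deg) [ 0.11 -0.34  0.12]
```

Call:
move_arm:
  rows:
    - {"tx":0.003,"ty":-0.034,"tz":0.014,"ax":0.1,"ay":-0.3,"az":0.1,"jaw":255}
    - {"tx":0.003,"ty":-0.034,"tz":0.014,"ax":0.1,"ay":-0.3,"az":0.1,"jaw":255}
    - {"tx":0.003,"ty":-0.034,"tz":0.014,"ax":0.1,"ay":-0.3,"az":0.1,"jaw":255}
    - {"tx":0.003,"ty":-0.034,"tz":0.014,"ax":0.1,"ay":-0.3,"az":0.1,"jaw":255}
    - {"tx":0.003,"ty":-0.034,"tz":0.014,"ax":0.1,"ay":-0.3,"az":0.1,"jaw":255}
    - {"tx":0.003,"ty":-0.034,"tz":0.014,"ax":0.1,"ay":-0.3,"az":0.1,"jaw":255}

```text
time: 16.6
tool_pos: [0.5101, 0.033, 0.1675]
tool_rot: [0.001, -0.348, 0.938, 0.002]
contact_force: [-0.8, -0.3, -3.8]
gripper_width: 0.452
```

```bash
python3 - <<'E'
from h import *
fs=snap("c")
goto(np.array([.509,.0265,.053]),0,down(129.9))
E
```

```text
t 17.1 p [0.5103 0.0344 0.1701] F tool [0.  0.7 3.3] w 0.459 TCP rel m (target axes mm) [  -6.1    5.2 -117.1]
0 t(mm) [ 2.2 -1.7 39. ] a(deg) [0.02 0.06 0.28]
1 t(mm) [ 2.1 -1.7 39. ] a(deg) [0.02 0.06 0.28]
2 t(mm) [ 2.1 -1.7 39. ] a(deg) [0.02 0.06 0.28]
```

View pics/wrist_c.png

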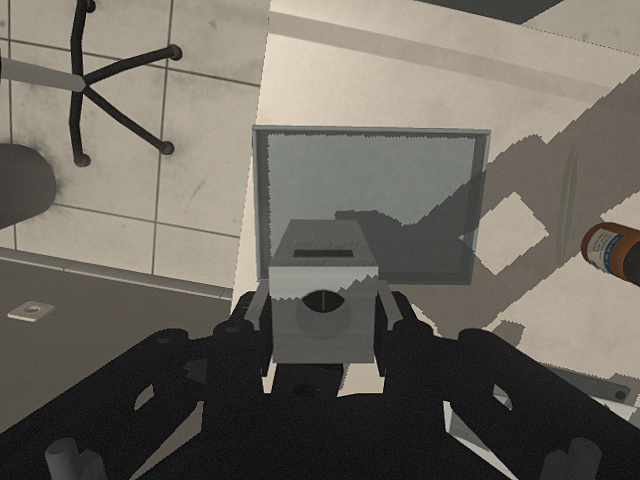

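View pics/scene_c.png

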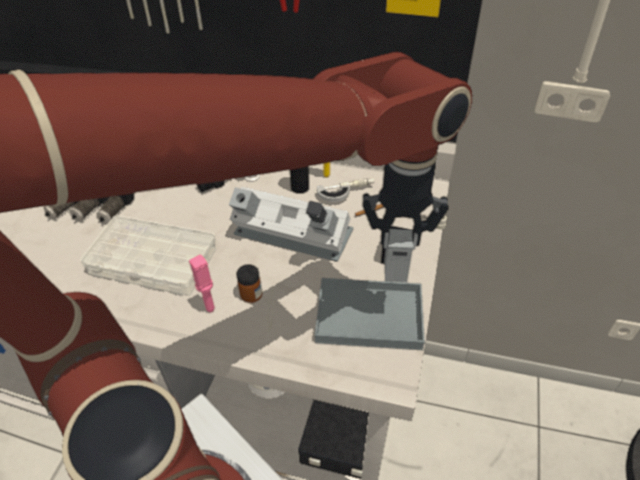

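```bash
python3 - <<'E'
from h import *
f=load("wrist_c")
print(proj(f,[[.509,.0265,.004]]))
a=[onz(f,u,.028)[:2].round(4).tolist() for u in((253,126),(490,130),(473,283),(258,280))];print(a,np.mean(a,0))
f=load("top_c");crop(f,340,195,125,125,5,"pics/c2.png")
E
```

```text
[[315.09900907 203.52888408]]
[[0.4896, -0.0562], [0.364, 0.0933], [0.4664, 0.183], [0.5937, 0.0304]] [0.478425 0.062625]
```

Call:
move_arm:
  rows:
    - {"tx":0.002,"ty":-0.002,"tz":0.03,"ax":0,"ay":0,"az":0.3,"jaw":255}
    - {"tx":0.002,"ty":-0.002,"tz":0.03,"ax":0,"ay":0,"az":0.3,"jaw":255}
    - {"tx":0.001,"ty":-0.001,"tz":0.025,"ax":0,"ay":0,"az":0,"jaw":255}
    - {"tx":0,"ty":0,"tz":0.015,"ax":0,"ay":0,"az":0,"jaw":255}

```text
time: 17.5
tool_pos: [0.5148, 0.0295, 0.0741]
tool_rot: [0.008, -0.345, 0.939, -0.002]
contact_force: [-0.3, -0.3, -3.2]
gripper_width: 0.456
```

```bash
python3 - <<'E'
from h import *
f=settle()
goto(np.array([.5085,.0275,.053]),0,down(129.9))
E
```

```text
t 17.85 p [0.5171 0.029  0.0777] F tool [-0.1  0.9  3.2] w 0.454 TCP rel m (target axes mm) [ -7.6  -4.4 -24.7]
0 t(mm) [ 8.   4.7 24.5] a(deg) [-0.73  1.    0.44]
```

Call:
move_arm:
  rows:
    - {"tx":0.008,"ty":0.005,"tz":0.006,"ax":-0.7,"ay":1,"az":0.4,"jaw":255}
    - {"tx":0,"ty":0,"tz":0.007,"ax":0,"ay":0,"az":0,"jaw":255}
    - {"tx":0,"ty":0,"tz":0.004,"ax":0,"ay":0,"az":0,"jaw":255}

```text
time: 18.15
tool_pos: [0.5095, 0.0274, 0.0627]
tool_rot: [0.002, -0.341, 0.94, -0.001]
contact_force: [0.1, -0.1, -3.6]
gripper_width: 0.457
```

```bash
python3 - <<'E'
from h import *
f=settle()
goto(np.array([.5085,.0275,.053]),0,down(129.9))
E
```

```text
t 18.25 p [0.5089 0.0275 0.0621] F tool [-0.3 -0.5  3.2] w 0.453 TCP rel m (target axes mm) [-0.3 -0.3 -9.1]
0 t(mm) [0.3 0.3 9.1] a(deg) [-0.15  0.1   0.02]
```

Call:
move_arm:
  rows:
    - {"tx":0,"ty":0,"tz":0.004,"ax":-0.1,"ay":0.1,"az":0,"jaw":255}
    - {"tx":0,"ty":0,"tz":0.003,"ax":0,"ay":0,"az":0,"jaw":255}
    - {"tx":0,"ty":0,"tz":0.002,"ax":0,"ay":0,"az":0,"jaw":255}

```text
time: 18.55
tool_pos: [0.5093, 0.0274, 0.0526]
tool_rot: [0.0, -0.341, 0.94, -0.0]
contact_force: [-0.3, 0.1, -3.4]
gripper_width: 0.458
```

```bash
python3 - <<'E'
from h import *
f=settle()
goto(np.array([.5085,.0275,.053]),0,down(129.9))
E
```

```text
t 18.65 p [0.5089 0.0274 0.0524] F tool [ 0.7 -0.7  3.9] w 0.455 TCP rel m (target axes mm) [-0.3 -0.3  0.6]
0 t(mm) [ 0.3  0.3 -0.6] a(deg) [-0.03 -0.02  0.02]
```

Call:
move_arm:
  rows:
    - {"tx":0,"ty":0,"tz":0.0015,"ax":0,"ay":0,"az":0,"jaw":255}
    - {"tx":0,"ty":0,"tz":0.0015,"ax":0,"ay":0,"az":0,"jaw":255}

```text
time: 18.85
tool_pos: [0.5099, 0.0278, 0.0519]
tool_rot: [0.0, -0.341, 0.94, -0.0]
contact_force: [-5.0, 1.1, 6.3]
gripper_width: 0.457
```

```bash
python3 - <<'E'
from h import *
f=settle();cv2.imwrite("pics/w11.png",f["color"][:,:,::-1])
goto(np.array([.5085,.0275,.053]),0,down(129.9))
E
```

```text
t 18.9 p [0.5098 0.0277 0.0519] F tool [ 2.8  3.3 -4.3] w 0.456 TCP rel m (target axes mm) [-1.2 -0.7  1.1]
0 t(mm) [ 1.2  0.7 -1.1] a(deg) [-0.02  0.02  0.01]
```

View pics/w11.png

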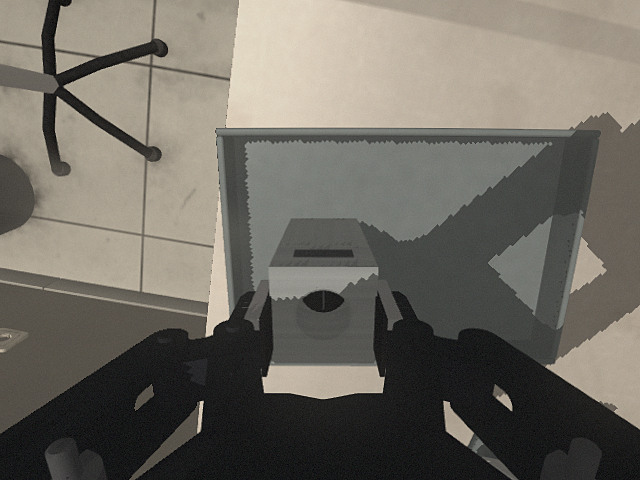

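Call:
move_arm:
  rows:
    - {"tx":0,"ty":0,"tz":0,"ax":0,"ay":0,"az":0,"jaw":0}
    - {"tx":0,"ty":0,"tz":0,"ax":0,"ay":0,"az":0,"jaw":0}
    - {"tx":0,"ty":0,"tz":0,"ax":0,"ay":0,"az":0,"jaw":0}
    - {"tx":0,"ty":0,"tz":0,"ax":0,"ay":0,"az":0,"jaw":0}
    - {"tx":0,"ty":0,"tz":-0.015,"ax":0,"ay":0,"az":0,"jaw":0}
    - {"tx":0,"ty":0,"tz":-0.03,"ax":0,"ay":0,"az":0,"jaw":0}
    - {"tx":0,"ty":0,"tz":-0.04,"ax":0,"ay":0,"az":0,"jaw":0}
    - {"tx":0,"ty":0,"tz":-0.04,"ax":0,"ay":0,"az":0,"jaw":0}
    - {"tx":0,"ty":0,"tz":-0.04,"ax":0,"ay":0,"az":0,"jaw":0}

```text
time: 19.8
tool_pos: [0.507, 0.0278, 0.221]
tool_rot: [-0.003, -0.341, 0.94, 0.001]
contact_force: [1.1, -0.4, 0.7]
gripper_width: 1.0
```

```bash
python3 - <<'E'
from h import *
fs=snap("d")
crop(fs["scene"],300,180,140,170,4,"pics/c3.png")
goto(np.array([.38,.26,.26]),0,down(120))
z=RK.as_matrix()[:,2];print(LEFT-.05*z)
E
```

```text
t 20.35 p [0.5067 0.0279 0.2172] F tool [0.4 1.  0.5] w 1.001 TCP rel m (target axes mm) [   6.3 -264.4   42.8]
0 t(mm) [-8.6 43.3 -6.9] a(deg) [ 0.06 -0.07  1.65]
1 t(mm) [-7.3 43.5 -6.9] a(deg) [ 0.06 -0.07  1.65]
2 t(mm) [-6.1 43.7 -7. ] a(deg) [ 0.06 -0.07  1.65]
3 t(mm) [-4.8 43.8 -7. ] a(deg) [ 0.06 -0.07  1.65]
4 t(mm) [-3.6 43.9 -7.1] a(deg) [ 0.06 -0.07  1.65]
5 t(mm) [-2.3 44.  -7.1] a(deg) [ 0.06 -0.07  1.65]
[0.4278691  0.38929298 0.16580127]
```

View pics/wrist_d.png

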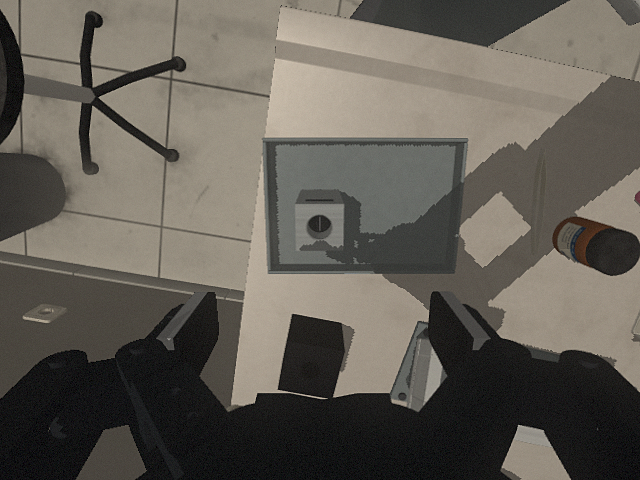

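View pics/c3.png

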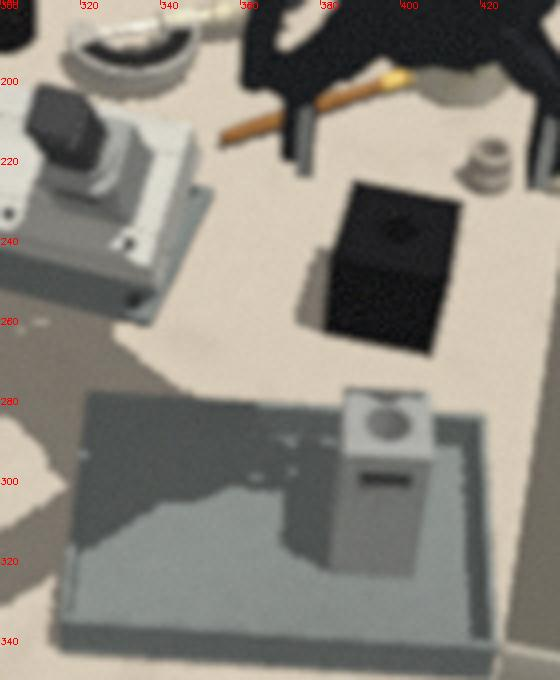

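Call:
move_arm:
  rows:
    - {"tx":-0.008,"ty":0.043,"tz":-0.01,"ax":0,"ay":0,"az":1.7,"jaw":0}
    - {"tx":-0.003,"ty":0.044,"tz":-0.01,"ax":0,"ay":0,"az":1.7,"jaw":0}
    - {"tx":-0.004,"ty":0.044,"tz":-0.008,"ax":0,"ay":0,"az":1.7,"jaw":0}
    - {"tx":-0.004,"ty":0.044,"tz":-0.007,"ax":0,"ay":0,"az":1.7,"jaw":0}
    - {"tx":-0.003,"ty":0.044,"tz":-0.007,"ax":0,"ay":0,"az":1.7,"jaw":0}
    - {"tx":-0.002,"ty":0.044,"tz":-0.007,"ax":0,"ay":0,"az":1.7,"jaw":0}

```text
time: 20.95
tool_pos: [0.3705, 0.2592, 0.2642]
tool_rot: [-0.009, -0.247, 0.969, 0.002]
contact_force: [0.9, -0.8, -0.9]
gripper_width: 0.998
```

```bash
python3 - <<'E'
from h import *
goto(LEFT,-.06)
E
```

```text
t 20.95 p [0.3705 0.2592 0.2642] F tool [-0.4 -1.1  0.8] w 0.998 TCP rel m (target axes mm) [  42.9  -94.4 -188.4]
0 t(mm) [-27.3  21.6  22.2] a(deg) [ 0.37 -7.74  0.94]
1 t(mm) [-23.7  22.2  25.5] a(deg) [ 0.37 -7.74  0.94]
2 t(mm) [-19.7  22.7  28.3] a(deg) [ 0.37 -7.74  0.94]
3 t(mm) [-15.3  23.2  30.5] a(deg) [ 0.37 -7.74  0.94]
```

Call:
move_arm:
  rows:
    - {"tx":-0.027,"ty":0.022,"tz":0.01,"ax":0.4,"ay":-7.7,"az":0.9,"jaw":0}
    - {"tx":-0.024,"ty":0.022,"tz":0.02,"ax":0.4,"ay":-7.7,"az":0.9,"jaw":0}
    - {"tx":-0.02,"ty":0.023,"tz":0.028,"ax":0.4,"ay":-7.7,"az":0.9,"jaw":0}
    - {"tx":-0.015,"ty":0.023,"tz":0.03,"ax":0.4,"ay":-7.7,"az":0.9,"jaw":0}

```text
time: 21.35
tool_pos: [0.4256, 0.3976, 0.201]
tool_rot: [0.267, -0.207, 0.939, 0.06]
contact_force: [0.4, -0.2, -1.9]
gripper_width: 1.0
```

```bash
python3 - <<'E'
from h import *
f=settle();cv2.imwrite("pics/w12.png",f["color"][:,:,::-1])
goto(LEFT,.0)
E
```

```text
t 21.75 p [0.4266 0.3957 0.2026] F tool [-0.3 -0.  -0.8] w 0.998 TCP rel m (target axes mm) [-19.7   6.3 -81.1]
0 t(mm) [10.9 -3.3 40.3] a(deg) [0.1  0.71 0.05]
1 t(mm) [10.4 -3.2 40.4] a(deg) [0.1  0.71 0.05]
```

View pics/w12.png

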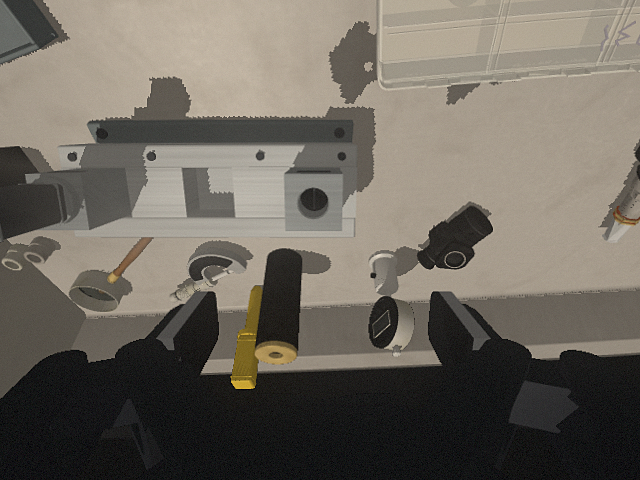

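Call:
move_arm:
  rows:
    - {"tx":0.018,"ty":-0.006,"tz":0.01,"ax":0.2,"ay":1.4,"az":0.1,"jaw":0}
    - {"tx":0.004,"ty":0,"tz":0.02,"ax":0,"ay":0,"az":0,"jaw":0}
    - {"tx":0.002,"ty":0,"tz":0.025,"ax":0,"ay":0,"az":0,"jaw":0}
    - {"tx":0.001,"ty":0,"tz":0.025,"ax":0,"ay":0,"az":0,"jaw":0}

```text
time: 22.15
tool_pos: [0.4508, 0.3969, 0.126]
tool_rot: [0.257, -0.203, 0.943, 0.057]
contact_force: [0.2, -0.6, 0.3]
gripper_width: 1.004
```

```bash
python3 - <<'E'
from h import *
f=settle();cv2.imwrite("pics/w13.png",f["color"][:,:,::-1])
goto(LEFT,.041)
E
```

```text
t 22.55 p [0.4507 0.3982 0.1285] F tool [ 0.1  0.5 -0.7] w 1.001 TCP rel m (target axes mm) [-2.5 -1.4 -5.5]
0 t(mm) [ 1.5  0.7 23.2] a(deg) [ 0.03  0.34 -0.14]
1 t(mm) [ 1.4  0.7 23.2] a(deg) [ 0.03  0.34 -0.14]
```

View pics/w13.png

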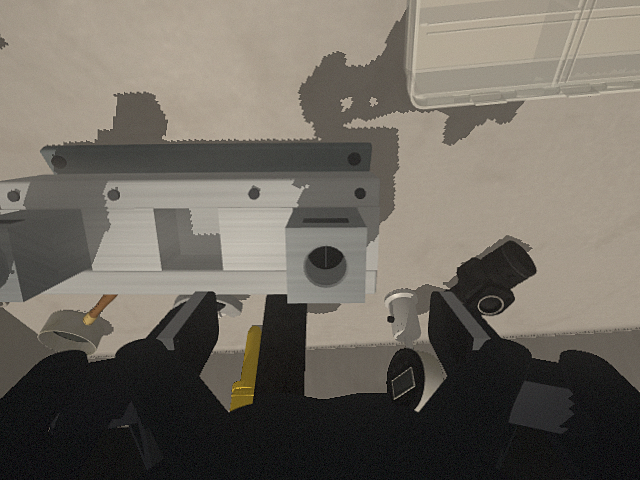

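Call:
move_arm:
  rows:
    - {"tx":0.005,"ty":0.001,"tz":0.016,"ax":0,"ay":0.6,"az":-0.2,"jaw":0}
    - {"tx":0.002,"ty":0,"tz":0.016,"ax":0,"ay":0,"az":0,"jaw":0}
    - {"tx":0.001,"ty":0,"tz":0.008,"ax":0,"ay":0,"az":0,"jaw":0}

```text
time: 22.85
tool_pos: [0.4645, 0.407, 0.0959]
tool_rot: [0.258, -0.205, 0.942, 0.058]
contact_force: [0.1, -0.3, -0.5]
gripper_width: 0.999
```

```bash
python3 - <<'E'
from h import *
f=settle();cv2.imwrite("pics/w14.png",f["color"][:,:,::-1])
goto(LEFT,.041)
E
```

```text
t 23.1 p [0.4646 0.4071 0.0967] F tool [-0.4  0.2 -0.2] w 0.996 TCP rel m (target axes mm) [-0.8  0.9 30.2]
0 t(mm) [ 0.9 -1.  10.7] a(deg) [ 0.22  0.69 -0.09]
```

View pics/w14.png

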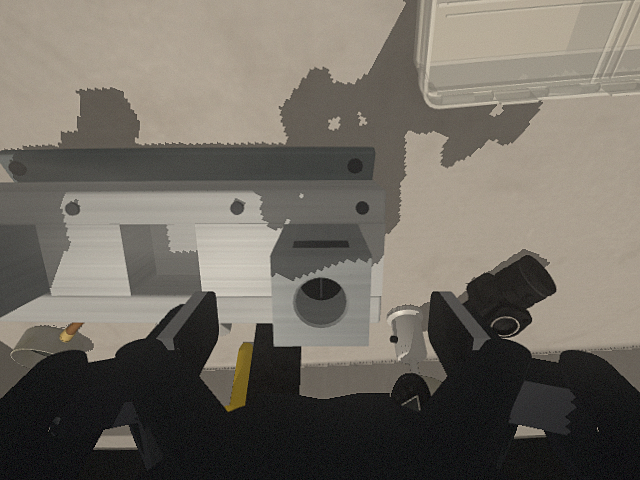

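Call:
move_arm:
  rows:
    - {"tx":0.001,"ty":-0.001,"tz":0.006,"ax":0.2,"ay":0.7,"az":0,"jaw":0}
    - {"tx":0,"ty":0,"tz":0.004,"ax":0,"ay":0,"az":0,"jaw":0}
    - {"tx":0,"ty":0,"tz":0,"ax":0,"ay":0,"az":0,"jaw":0}

```text
time: 23.4
tool_pos: [0.4696, 0.4086, 0.089]
tool_rot: [0.254, -0.205, 0.944, 0.056]
contact_force: [0.3, -0.2, -0.1]
gripper_width: 0.999
```

```bash
python3 - <<'E'
from h import *
f=settle()
goto(LEFT,.041)
E
```

```text
t 23.45 p [0.4697 0.4087 0.0893] F tool [-0.9 -0.4  0.5] w 1.005 TCP rel m (target axes mm) [-1.7  0.3 39.3]
0 t(mm) [ 1.7 -0.3  1.7] a(deg) [ 0.05  0.13 -0.1 ]
```

Call:
move_arm:
  rows:
    - {"tx":0.002,"ty":0,"tz":0.001,"ax":0,"ay":0.1,"az":0,"jaw":0}
    - {"tx":0,"ty":0,"tz":0,"ax":0,"ay":0,"az":0,"jaw":255}
    - {"tx":0,"ty":0,"tz":0,"ax":0,"ay":0,"az":0,"jaw":255}
    - {"tx":0,"ty":0,"tz":0,"ax":0,"ay":0,"az":0,"jaw":255}
    - {"tx":0,"ty":0,"tz":0,"ax":0,"ay":0,"az":0,"jaw":255}
    - {"tx":0,"ty":0,"tz":0,"ax":0,"ay":0,"az":0,"jaw":255}
    - {"tx":0,"ty":0,"tz":0,"ax":0,"ay":0,"az":0,"jaw":255}

```text
time: 24.15
tool_pos: [0.4684, 0.4081, 0.0876]
tool_rot: [0.253, -0.205, 0.944, 0.056]
contact_force: [0.9, -1.0, -0.0]
gripper_width: 0.453
```

```bash
python3 - <<'E'
from h import *
goto(LEFT,.041)
E
```

```text
t 24.15 p [0.4684 0.4081 0.0876] F tool [-0.3 -1.3  0.2] w 0.453 TCP rel m (target axes mm) [ 0.4  0.2 40. ]
0 t(mm) [-0.4 -0.2  1. ] a(deg) [ 0.04  0.01 -0.11]
```

Gripped at 40 mm below the top; pull it out along the axis.

Call:
move_arm:
  rows:
    - {"tx":0,"ty":0,"tz":-0.005,"ax":0,"ay":0,"az":0,"jaw":255}
    - {"tx":0,"ty":0,"tz":-0.01,"ax":0,"ay":0,"az":0,"jaw":255}
    - {"tx":0,"ty":0,"tz":-0.015,"ax":0,"ay":0,"az":0,"jaw":255}
    - {"tx":0,"ty":0,"tz":-0.02,"ax":0,"ay":0,"az":0,"jaw":255}
    - {"tx":0,"ty":0,"tz":-0.025,"ax":0,"ay":0,"az":0,"jaw":255}
    - {"tx":0,"ty":0,"tz":-0.03,"ax":0,"ay":0,"az":0,"jaw":255}

```text
time: 24.75
tool_pos: [0.4153, 0.3821, 0.1746]
tool_rot: [0.246, -0.205, 0.946, 0.053]
contact_force: [-0.6, -0.6, -2.6]
gripper_width: 0.453
```

```bash
python3 - <<'E'
from h import *
f=settle();cv2.imwrite("pics/w15.png",f["color"][:,:,::-1])
goto(np.array([.37,.24,.28]),0,down(127))
E
```

```text
t 25.1 p [0.4166 0.3827 0.1734] F tool [ 1.4 -0.   3.2] w 0.454 TCP rel m (target axes mm) [-123.1   85.9  106.6]
0 t(mm) [  7.3 -22.2 -28.5] a(deg) [-0.66  5.82 -2.45]
1 t(mm) [ 11.1 -21.4 -27.8] a(deg) [-0.66  5.82 -2.45]
2 t(mm) [ 14.8 -20.6 -26.7] a(deg) [-0.66  5.82 -2.45]
3 t(mm) [ 18.3 -19.6 -25.3] a(deg) [-0.66  5.82 -2.45]
4 t(mm) [ 21.6 -18.4 -23.5] a(deg) [-0.66  5.82 -2.45]
```

View pics/w15.png

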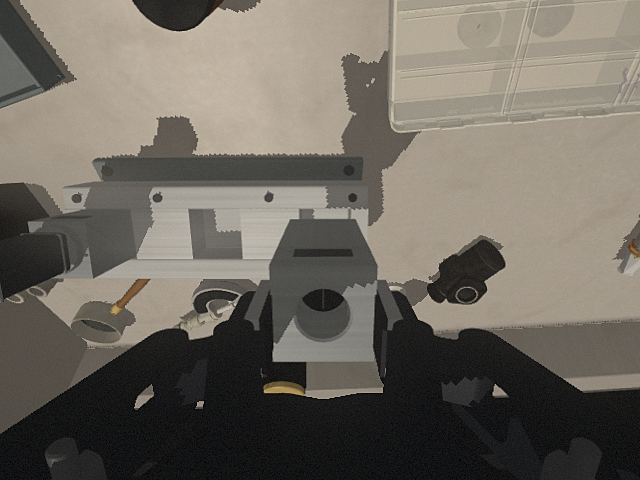

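Call:
move_arm:
  rows:
    - {"tx":0.007,"ty":-0.018,"tz":-0.03,"ax":-0.7,"ay":5.8,"az":-2.5,"jaw":255}
    - {"tx":0.011,"ty":-0.021,"tz":-0.028,"ax":-0.7,"ay":5.8,"az":-2.5,"jaw":255}
    - {"tx":0.015,"ty":-0.021,"tz":-0.027,"ax":-0.7,"ay":5.8,"az":-2.5,"jaw":255}
    - {"tx":0.018,"ty":-0.02,"tz":-0.025,"ax":-0.7,"ay":5.8,"az":-2.5,"jaw":255}
    - {"tx":0.02,"ty":-0.02,"tz":-0.023,"ax":-0.7,"ay":5.8,"az":-2.5,"jaw":255}

```text
time: 25.6
tool_pos: [0.3655, 0.2373, 0.272]
tool_rot: [-0.021, -0.327, 0.945, -0.002]
contact_force: [-0.6, -0.4, -2.0]
gripper_width: 0.458
```

```bash
python3 - <<'E'
from h import *
f=settle()
goto(np.array([.448,.099,.19]),0,down(129.9))
E
```

```text
t 25.95 p [0.3649 0.2389 0.27  ] F tool [0.5 0.5 3.1] w 0.453 TCP rel m (target axes mm) [-26.  160.6 -80. ]
0 t(mm) [  3.6 -32.4  15.9] a(deg) [ 0.11 -0.43 -0.36]
1 t(mm) [  3.9 -32.4  15.9] a(deg) [ 0.11 -0.43 -0.36]
2 t(mm) [  4.2 -32.3  15.9] a(deg) [ 0.11 -0.43 -0.36]
3 t(mm) [  4.6 -32.2  16. ] a(deg) [ 0.11 -0.43 -0.36]
4 t(mm) [  4.9 -32.2  16. ] a(deg) [ 0.11 -0.43 -0.36]
```

Call:
move_arm:
  rows:
    - {"tx":0.004,"ty":-0.033,"tz":0.014,"ax":0.1,"ay":-0.4,"az":-0.4,"jaw":255}
    - {"tx":0.004,"ty":-0.033,"tz":0.014,"ax":0.1,"ay":-0.4,"az":-0.4,"jaw":255}
    - {"tx":0.005,"ty":-0.033,"tz":0.014,"ax":0.1,"ay":-0.4,"az":-0.4,"jaw":255}
    - {"tx":0.005,"ty":-0.033,"tz":0.014,"ax":0.1,"ay":-0.4,"az":-0.4,"jaw":255}
    - {"tx":0.005,"ty":-0.032,"tz":0.014,"ax":0.1,"ay":-0.4,"az":-0.4,"jaw":255}

```text
time: 26.45
tool_pos: [0.4483, 0.0989, 0.1937]
tool_rot: [0.0, -0.351, 0.937, 0.001]
contact_force: [0.4, 0.5, -2.2]
gripper_width: 0.457
```

```bash
python3 - <<'E'
from h import *
f=settle();cv2.imwrite("pics/w16.png",f["color"][:,:,::-1])
goto(np.array([.448,.099,.051]),0,down(129.9))
E
```

```text
t 26.85 p [0.4485 0.1005 0.1962] F tool [-0.2  0.3  2.2] w 0.451 TCP rel m (target axes mm) [  -1.3    0.8 -145.2]
0 t(mm) [ 0.4 -0.2 36.3] a(deg) [0.02 0.03 0.29]
1 t(mm) [ 0.4 -0.2 36.3] a(deg) [0.02 0.03 0.29]
2 t(mm) [ 0.4 -0.2 36.3] a(deg) [0.02 0.03 0.29]
3 t(mm) [ 0.4 -0.2 36.3] a(deg) [0.02 0.03 0.29]
```

View pics/w16.png

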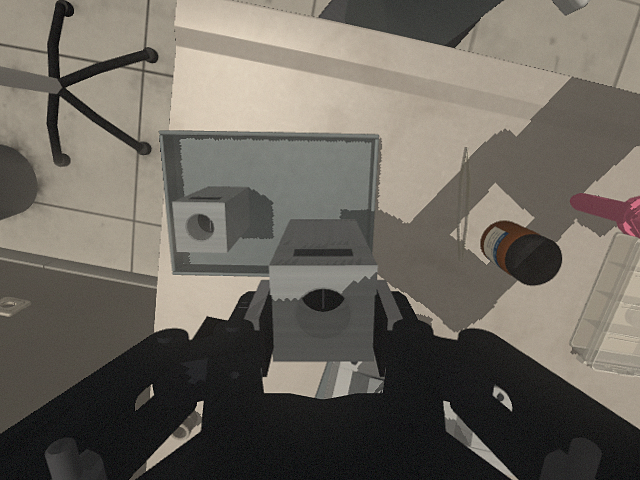

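Call:
move_arm:
  rows:
    - {"tx":0.002,"ty":0,"tz":0.03,"ax":0,"ay":0,"az":0.5,"jaw":255}
    - {"tx":0.001,"ty":0,"tz":0.03,"ax":0,"ay":0,"az":0.5,"jaw":255}
    - {"tx":0.001,"ty":0,"tz":0.03,"ax":0,"ay":0,"az":0,"jaw":255}
    - {"tx":0.001,"ty":0,"tz":0.02,"ax":0,"ay":0,"az":0,"jaw":255}
    - {"tx":0,"ty":0,"tz":0.01,"ax":0,"ay":0,"az":0,"jaw":255}

```text
time: 27.35
tool_pos: [0.4491, 0.1024, 0.0796]
tool_rot: [0.009, -0.346, 0.938, -0.001]
contact_force: [-0.3, 1.1, -2.3]
gripper_width: 0.454
```

```bash
python3 - <<'E'
from h import *
f=settle()
goto(np.array([.448,.099,.051]),0,down(129.9))
E
```

```text
t 27.65 p [0.4516 0.1019 0.083 ] F tool [-0.1  0.1  3.8] w 0.456 TCP rel m (target axes mm) [ -4.7  -0.1 -32. ]
0 t(mm) [ 5.3  0.5 31.9] a(deg) [-0.62  1.11  0.54]
```

Call:
move_arm:
  rows:
    - {"tx":0.005,"ty":0,"tz":0.008,"ax":-0.6,"ay":1.1,"az":0.5,"jaw":255}
    - {"tx":0,"ty":0,"tz":0.008,"ax":0,"ay":0,"az":0,"jaw":255}
    - {"tx":0,"ty":0,"tz":0.006,"ax":0,"ay":0,"az":0,"jaw":255}

```text
time: 27.95
tool_pos: [0.4508, 0.0985, 0.0633]
tool_rot: [0.003, -0.341, 0.94, -0.001]
contact_force: [-0.7, -1.0, -3.7]
gripper_width: 0.452
```

```bash
python3 - <<'E'
from h import *
f=settle()
goto(np.array([.448,.099,.051]),0,down(129.9))
E
```

```text
t 28.25 p [0.4507 0.0986 0.0638] F tool [0.2 0.1 2.6] w 0.453 TCP rel m (target axes mm) [ -1.9  -2.  -12.8]
0 t(mm) [ 1.9  2.1 12.8] a(deg) [-0.23  0.26  0.  ]
```

Call:
move_arm:
  rows:
    - {"tx":0.001,"ty":0.001,"tz":0.005,"ax":-0.2,"ay":0.3,"az":0,"jaw":255}
    - {"tx":0,"ty":0,"tz":0.004,"ax":0,"ay":0,"az":0,"jaw":255}
    - {"tx":0,"ty":0,"tz":0.001,"ax":0,"ay":0,"az":0,"jaw":255}

```text
time: 28.55
tool_pos: [0.4498, 0.0988, 0.0538]
tool_rot: [0.0, -0.341, 0.94, -0.001]
contact_force: [0.3, 1.1, -3.2]
gripper_width: 0.453
```

```bash
python3 - <<'E'
from h import *
f=settle()
goto(np.array([.448,.099,.051]),0,down(129.9))
E
```

```text
t 28.6 p [0.4497 0.0988 0.0537] F tool [0.3 0.1 3.1] w 0.456 TCP rel m (target axes mm) [-1.2 -1.2 -2.7]
0 t(mm) [1.2 1.3 2.7] a(deg) [-0.06  0.    0.01]
```

Call:
move_arm:
  rows:
    - {"tx":0,"ty":0,"tz":0.0015,"ax":0,"ay":0,"az":0,"jaw":255}
    - {"tx":0,"ty":0,"tz":0.001,"ax":0,"ay":0,"az":0,"jaw":255}

```text
time: 28.8
tool_pos: [0.4506, 0.0992, 0.053]
tool_rot: [0.001, -0.341, 0.94, -0.0]
contact_force: [-4.0, -0.2, 4.9]
gripper_width: 0.455
```

```bash
python3 - <<'E'
from h import *
f=settle()
goto(np.array([.448,.099,.051]),0,down(129.9))
E
```

```text
t 28.85 p [0.4505 0.0992 0.053 ] F tool [ 2.7  2.  -4.5] w 0.452 TCP rel m (target axes mm) [-2.1 -1.5 -2. ]
0 t(mm) [2.1 1.5 2. ] a(deg) [-0.05  0.05  0.  ]
```

Contact with the floor; release and rise.

Call:
move_arm:
  rows:
    - {"tx":0,"ty":0,"tz":0,"ax":0,"ay":0,"az":0,"jaw":0}
    - {"tx":0,"ty":0,"tz":0,"ax":0,"ay":0,"az":0,"jaw":0}
    - {"tx":0,"ty":0,"tz":0,"ax":0,"ay":0,"az":0,"jaw":0}
    - {"tx":0,"ty":0,"tz":0,"ax":0,"ay":0,"az":0,"jaw":0}
    - {"tx":0,"ty":0,"tz":-0.015,"ax":0,"ay":0,"az":0,"jaw":0}
    - {"tx":0,"ty":0,"tz":-0.03,"ax":0,"ay":0,"az":0,"jaw":0}
    - {"tx":0,"ty":0,"tz":-0.04,"ax":0,"ay":0,"az":0,"jaw":0}
    - {"tx":0,"ty":0,"tz":-0.04,"ax":0,"ay":0,"az":0,"jaw":0}
    - {"tx":0,"ty":0,"tz":-0.04,"ax":0,"ay":0,"az":0,"jaw":0}

```text
time: 29.75
tool_pos: [0.4463, 0.0987, 0.2155]
tool_rot: [-0.005, -0.341, 0.94, 0.001]
contact_force: [0.7, 0.2, 0.3]
gripper_width: 1.002
```

```bash
python3 - <<'E'
from h import *
fs=snap("e")
crop(fs["scene"],220,180,215,170,3,"pics/c3.png");crop(fs["top"],200,180,270,140,2,"pics/c2.png")
goto(np.array([.448,.099,.25]),0,down(129.9))
E
```

```text
t 30.25 p [0.446  0.0987 0.2128] F tool [ 0.5 -0.  -0.7] w 1.001 TCP rel m (target axes mm) [ 1.7  1.1 37.2]
0 t(mm) [ -1.3  -0.8 -37.2] a(deg) [ 0.41 -0.61 -0.01]
```

View pics/wrist_e.png

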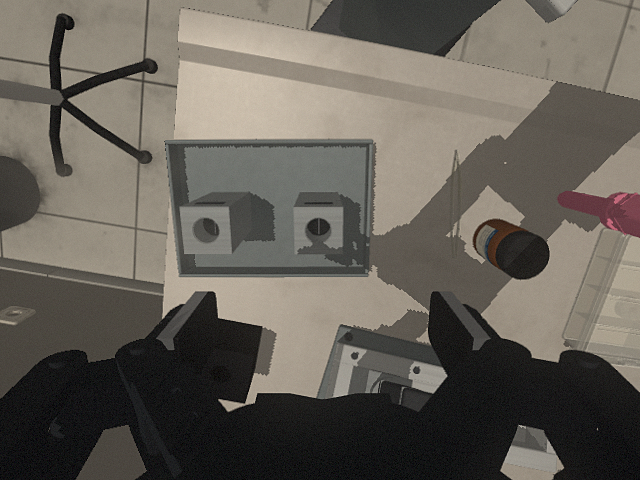

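View pics/c3.png

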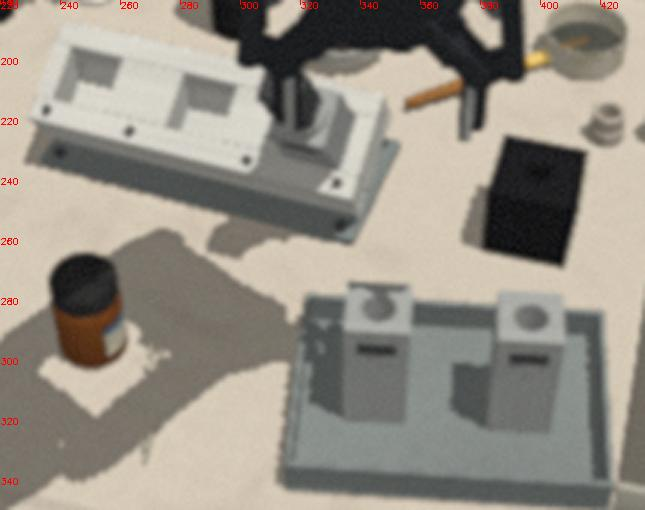

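View pics/c2.png

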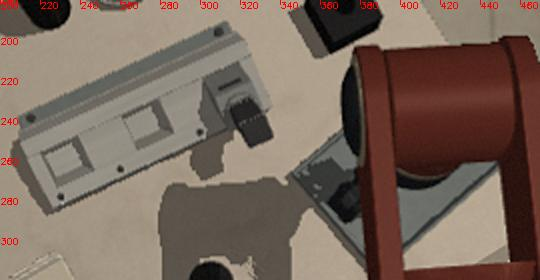

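Call:
move_arm:
  rows:
    - {"tx":0.01,"ty":0,"tz":-0.03,"ax":0,"ay":0,"az":0,"jaw":0}
    - {"tx":0.01,"ty":-0.02,"tz":-0.03,"ax":0,"ay":0,"az":0,"jaw":0}
    - {"tx":0.01,"ty":-0.02,"tz":-0.03,"ax":0,"ay":0,"az":0,"jaw":0}
    - {"tx":0,"ty":0,"tz":0,"ax":0,"ay":0,"az":0,"jaw":0}

```text
time: 30.65
tool_pos: [0.4478, 0.0478, 0.3001]
tool_rot: [-0.011, -0.342, 0.94, 0.003]
contact_force: [-0.6, -0.0, -0.4]
gripper_width: 1.002
```

```bash
python3 - <<'E'
from h import *
fs=snap("f")
crop(fs["scene"],280,160,80,90,7,"pics/c3.png")
goto(np.array([.448,.099,.25]),0,down(129.9))
E
```

```text
t 31.0 p [0.4451 0.05   0.2943] F tool [ 0.1 -0.4 -0.4] w 1.001 TCP rel m (target axes mm) [ 33.7 -35.7 -44.3]
0 t(mm) [-17.5  17.3  22.1] a(deg) [ 0.59 -0.73  0.16]
1 t(mm) [-17.2  17.6  22.1] a(deg) [ 0.59 -0.73  0.16]
```

View pics/c3.png

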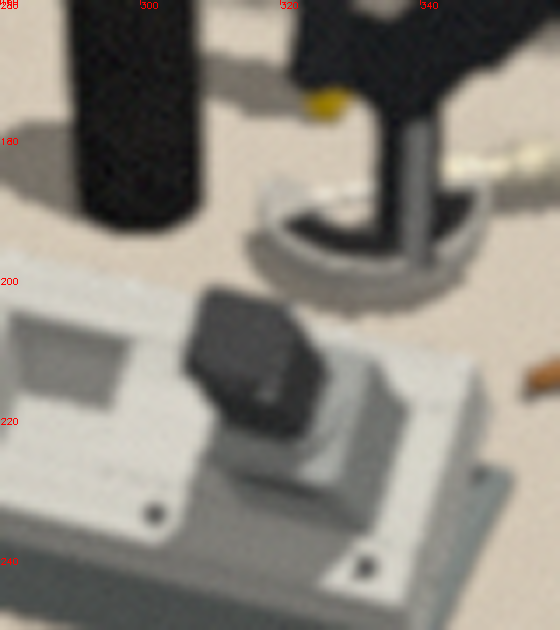

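```bash
python3 - <<'E'
from h import *
from plant import manip
f=load("scene_f");t=load("top_f");z=-RK.as_matrix()[:,2];m=np.array([.5255,.236,.1229])
print(proj(f,[m,m+.07*z,m+.008*z]),proj(t,[m,m+.07*z]))
crop(t,290,190,70,80,7,"pics/c2.png")
E
```

```text
[[320.69424532 215.47293823]
 [313.71872333 203.16046051]
 [319.94194849 214.1448877 ]] [[319.28551414 232.49073677]
 [327.01303172 243.33528103]]
```

View pics/c2.png

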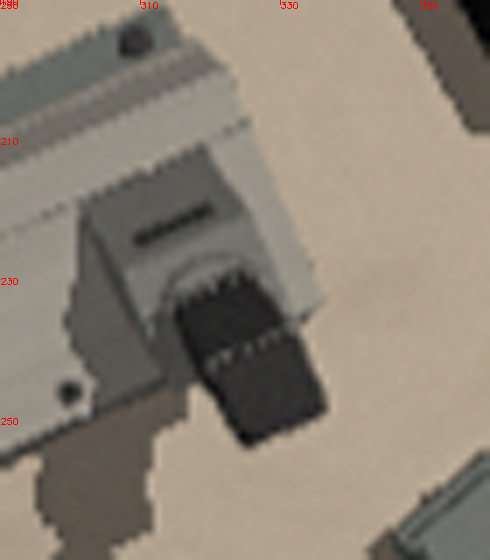

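```bash
python3 - <<'E'
from plant import manip
print(manip.job_done(), manip.state()["time"])
E
```

```text
the job is handed in; nothing more can be done
the job is handed in; nothing more can be done
```

The gauge fits the right-hand block: it went in freely and stopped at about 73–75 mm. It is left there in the rack with its collar on the block. The middle and left blocks now stand upright on the tray floor. I handed the job in at about 31 s of the 72 s allowed; no verdict was reported.

**Checks that passed:** The last pictures show the collar on the right block, that block's face where it was at the start, both tray blocks upright, and the jar standing. I pressed the gauge with about 15 N to confirm it was seated, and the wrist force read near zero at the end.

**Checks that disagreed:**
- **Gauge handle:** it sits 2–3 pixels from where I predicted in the scene and top views. I put this down to the gauge and block leaning in their play, not to the collar standing off, but I did not measure the gap directly.
- **Camera heights:** positions worked out from pairs of cameras came out 4–10 mm low on the bores and the gauge handle. I aligned by the tip and bore in the wrist view, and by contact forces, instead.
- **Other blocks:** I did not try the gauge in the middle or left block, because the first one tried fitted fully.

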